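# Measure a blind bore with a depth rod and transfer the reading to a height gauge

### The arm

A 6-joint arm with a two-finger parallel gripper is mounted at the origin on the work surface. World frame = base frame: x ahead of the robot, y to its left, z up, the work surface at z = 0. Lengths are in m, angles in rad, forces in N, time in s.
With the tool pointing down it reaches from about 0.35 to 0.775 m from the base axis. Payload 7.3 kg.
Tool frame: the origin (TCP) lies midway between the tips of the shut fingers; the grasp point (between the pads) lies 19 mm behind it; z points along the fingers, y is the direction in which the jaws open and shut (so a half turn about z gives the same grasp; the last joint's range is limited). The gripper opens to 92 mm and grips with 3 to 60 N. Pads are 19 mm wide; open, the fingers measure 130 mm over their backs; the gripper's body (75 mm by 190 mm) begins 47 mm behind the grasp point.
Start: joints at [1.068, 0.342, 1.524, -0, 1.275, -0.146], TCP at [0.183, 0.492, 0.227] pointing down, gripper open.
Joint ranges: [-2.53, 2.53], [-0.77, 2.02], [0.04, 2.7], [-1, 4.14], [0.28, 2.66], [-3.11, 3.11]. Speed limits (rad/s): [2.57, 2.57, 3.14, 3.14, 3.14, 3.14].

### API

Orientations are given as [roll, pitch, yaw] about the fixed x, y, z axes, in that order (R = Rz(yaw) Ry(pitch) Rx(roll)).
In Python, from cell import status, eyes, job gives the robot as it stands.
- The arm moves only by the tool jog_arm, never from a script. Its argument "series" is a list of rows, each a list of 3 entries, a list of its own where there are three numbers: the gripper command: -1 is shut, 1 is fully open, values between are in proportion, then the shift along the tool's x, y, z in m, then the turn, a rotation vector about the tool's x, y, z in rad. In form: [[grip, [x, y, z], [ax, ay, az]], ...]. A call has 1 to 12 rows; each row is the pose to reach, as a shift and turn from the pose commanded when the call began, along the tool's axes at that moment; what a row does not reach only later rows make up. A row lasts 1/12 s, in which the tool goes at most 41.7 mm and 7.16 degrees, less where a joint would pass 70% of its speed; a pose out of reach is approached as far as the arm can. A call with a gripper value outside its range is refused whole. The fingers move at their own pace and stop on an object; "squeeze" is the grip in N (left out, the last holds). Time passes only in rows, so rows that repeat a pose let the fingers close. It gives the time, the measured TCP pose, the force and the opening at its end, in the units of the state.
- status.observe(): the state, without advancing time (a new reading comes with each control period).
- eyes.read_camera(name): name is "scene" or "top" or "wrist"; returns a dict with "img" (384x512x3 uint8, red, green, blue), "range_z" (384x512 float32, m along the optical axis (not along the pixel's ray), 0 where there is no reading), "camera_matrix" (3x3 intrinsics, pixels), "T" (4x4, takes a point from camera to world coordinates); the wrist camera has in their place "tool_from_camera" (4x4, takes a point from camera to tool coordinates, whose origin is the TCP and whose axes are the flange's). Camera axes: x right, y down, z forward; pixel columns grow to the right and rows downward; lengths in m; the calibration is good to about 2 mm. A picture is of the moment at which its call begins: read the wrist's pose just before it.
- job.hand_in(): hands the job in, once; it reports no verdict.
The state is a dict: "time": time; "qpos": joint angles; "qvel": joint speeds; "joint_efforts": joint torques, N m; "tool_pos": TCP position; "tool_rot": TCP orientation; "contact_force": force on the tool from outside, world axes, zero at the start; "torque": the same for the moment, N m; "opening": finger opening in m.
Only numpy, scipy, OpenCV 4.12 (cv2) and the standard library are available. Lean on these libraries where they do the work, as an engineer would, in place of code of your own. Each camera call takes 0.05 s, during which the arm holds its last target.

### The job

Press the red release so that the sprung lid of the aluminium casing pops up, then push the lid fully back and steady it so that it stays open by itself. Take the brass-headed depth rod from the tool stand, slide it gently (do not drop it) into the casing's bore until it bottoms and let go of it there. Then read how far it sticks out by setting the red pointer of the height gauge level with the top of the rod (within 4 mm), and leave the oil bottle, the pulley and the other tools where they are.

Things in the scene. Friction and masses are not known exactly. Their poses are not given: they have to be found in the camera images.
- casing: Aluminium gearbox casing, a fixed block 140 (x) x 120 (y) x 100 mm high; origin at the centre of its underside. z up; its +x side carries the lid's hinge, its -x side the red release. A vertical blind bore of 18 mm diameter opens in the middle of its top face under the lid; its depth is unknown, between 50 and 85 mm, and differs each time.
- bore_mouth (a point): Centre of the bore's mouth, in the top face of the casing, 100 mm above the table, 2 mm chamfer. Axes as the casing's.
- lid (a joint): Angle of the black lid, rad: 0 shut, 1.95 fully back against its stop. It is latched at the start. When released its spring throws it up to about 1.0 rad, over the bore; a stiff hinge holds it wherever it is then left. Pushing it back by its underside takes about 1 N at the free edge; follow its arc, a straight push on the edge may jam. Fully back means over about 1.65 rad.
- lid_hinge (a point): Middle of the lid's hinge line, 55 mm to the casing's +x side of the bore and 105 mm above the table; the hinge runs along the casing's y. The lid is a plate 92 mm square and 6 mm thick.
- lid_edge (a point): Middle of the lid's free edge, 95 mm from the hinge line; with the lid shut it lies to the casing's -x side (40 mm from the bore's axis).
- release (a joint): Travel of the red release button, m: 0 at rest, 0.007 fully pressed (straight down, about 4 N, sprung back up). It frees the lid about half-way; press it fully.
- release_pad (a point): Where to press: centre of the top face of the red button (24 x 30 mm), 66 mm to the casing's -x side of the bore and 121 mm above the table. Press straight down.
- stand: Plywood tool stand, fixed block 60 (x) x 170 (y) x 60 mm high; origin at the centre of its underside. Three tools stand upright in holes of 17 mm diameter and 45 mm depth, in a row along its y at -55, 0 and 55 mm, in any order; the tools lift straight out.
- rod: The depth rod; this origin is the centre of its lower end (same point as rod_tip), z along the rod towards its brass head. 150 mm long, 150 g (varies).
- rod_mid (a point): Centre (half-way up) of the depth rod: a steel rod of 14 mm diameter with black rings every 10 mm, and a brass grip head of 24 mm diameter over its top 35 mm. 150 mm long in all; this point is 75 mm from either end, so the middle of the head is 57.5 mm above it. Stands upright in the stand at first.
- rod_tip (a point): Centre of the lower end of the depth rod.
- rod_top (a point): Centre of the top face of the depth rod's brass head.
- gauge: Height gauge, fixed: a dark base 140 (x) x 90 (y) x 25 mm, origin at the centre of its underside, and a steel column 12 x 28 mm at x = +45 mm, 312 mm high. A carriage slides up and down the column and carries an arm along the gauge's -x with a black grip tab and a red pointer at its end.
- carriage (a joint): Height of the gauge's carriage, m: the pointer stands 0.130 m plus this value above the table; range 0 to 0.135. Friction (about 3.5 N) holds it where it is left; move it up or down by the grip tab.
- grip_tab (a point): Grip point on the black grip tab: tab 28 (x) x 14 (y) x 34 mm high standing on the arm, this point 20 mm above the pointer's level and 14 mm below the tab's top, on its centre line, 85 mm to the gauge's -x side of the column. Arm below it: 12 mm wide, its top at the pointer's level. Pinch it across the gauge's y from above.
- pointer_tip (a point): Tip of the red pointer (a T-shaped blade, 3 mm thick, cross-bar 80 mm long along the gauge's y), on its upper face: 43 mm beyond the grip tab to the gauge's -x side. Its height is the gauge's reading.
- reamer_mid (a point): Bystander: centre of a reamer with green handle (22 mm diameter, 60 mm long), 135 mm long in all, standing in the stand.
- punch_mid (a point): Bystander: centre of a punch with blue handle (20 mm diameter, 55 mm long), 125 mm long in all, standing in the stand.
- oil_can_mid (a point): Bystander: half-way up a yellow oil bottle with red cap, 52 mm diameter, 140 mm tall, standing on the table.
- pulley_mid (a point): Bystander: centre (15 mm up) of a loose steel pulley lying flat, 86 mm diameter, 30 mm high with a 32 mm boss to 42 mm.

How it is judged:
On the way, in this order (a step that is already met when the one before it is completed fails the run):
1. the red release is pressed (value of joint release above 0.0045 m).
2. the lid is pushed fully back and steady (value of joint lid above 1.65 rad and velocity of joint lid between -0.1 and 0.1 rad/s), for 0.2 s.
3. the depth rod is bottomed in the bore and let go (horizontal distance between rod_tip and bore_mouth below 0.009 m and z of rod_tip in the frame of casing below 0.056 m and angle between rod_mid's own z axis and vertical below 0.2 rad and linear speed of rod below 0.01 m/s and contact force between the fingers and rod below 0.1 N), for 0.3 s.
At the end, for the whole second after the job is handed in: The lid stays open beyond 1.65 rad; the depth rod rests released and still at the bottom of the bore (its lower end within 9 mm of the bore's axis and at least 44 mm below the mouth, tilted less than 0.2 rad); the pointer is at rest within 4 mm of the height of the rod's top (all of step 3 and value of joint lid above 1.65 rad and z of rod_top in the frame of pointer_tip between -0.004 and 0.004 m and velocity of joint carriage between -0.005 and 0.005 m/s); the robot touches nothing.
It fails at once if the oil bottle is moved more than 20 mm or tipped (distance of oil_can_mid from where it was at the start of the episode above 0.02 m or angle between oil_can_mid's own z axis and vertical above 0.35 rad).
It fails at once if the pulley is moved more than 20 mm or tipped (distance of pulley_mid from where it was at the start of the episode above 0.02 m or angle between pulley_mid's own z axis and vertical above 0.35 rad).
It fails at once if the green-handled reamer is moved more than 20 mm or tipped (distance of reamer_mid from where it was at the start of the episode above 0.02 m or angle between reamer_mid's own z axis and vertical above 0.35 rad).
It fails at once if the blue-handled punch is moved more than 20 mm or tipped (distance of punch_mid from where it was at the start of the episode above 0.02 m or angle between punch_mid's own z axis and vertical above 0.35 rad).
It fails at once if the rod is dropped into the bore (faster than 0.5 m/s in it) (horizontal distance between rod_tip and bore_mouth below 0.012 m and z of rod_tip in the frame of casing below 0.1 m and linear speed of rod above 0.5 m/s).
It also fails if it takes over 70 s, if anything falls off the work surface, if the arm or the gripper's body presses on something with over 40 N, if the wrist force passes 120 N, or if a joint passes its speed limit or range.

## Working session

There is one attempt and no reset: what is moved stays moved. The work goes in short steps, Python scripts to look and compute and a tool call to move; the robot and the scene stay as the last step left them, time stands still between calls to the robot, and variables do not carry over. Pictures are saved under pics/ and viewed, and the job is handed in when it is done.

Besides the shell and the picture viewer there is one more tool, called after ">>>" by a JSON object that holds its "op" and its "data", one argument or row to a line. jog_arm: Moves the arm, as the interface text tells. Its arguments: {"type":"object","properties":{"series":{"type":"array","items":{"type":"array"}},"squeeze":{"type":"number"}},"required":["series"]}

```bash
mkdir -p pics; ls; cat > h.py <<'E'
import numpy as np, cv2
from cell import status, eyes, job
def snap(n,f):
    d=eyes.read_camera(n); cv2.imwrite('pics/'+f,cv2.cvtColor(d['img'],cv2.COLOR_RGB2BGR)); return d
def pw(d,u,v,z=None,T=None):
    "pixel -> world; by range (z None) or onto plane z"
    T=d['T'] if T is None else T
    r=np.linalg.inv(d['camera_matrix'])@np.array([u,v,1.])
    if z is None: return (T@np.r_[r*d['range_z'][int(round(v)),int(round(u))],1])[:3]
    w=T[:3,:3]@r; o=T[:3,3]; return o+w*(z-o[2])/w[2]
def cloud(d,T=None):
    T=d['T'] if T is None else T
    z=d['range_z']; v,u=np.mgrid[:z.shape[0],:z.shape[1]]
    r=np.linalg.inv(d['camera_matrix'])@np.stack([u.ravel(),v.ravel(),np.ones(u.size)])
    p=(T[:3,:3]@(r*z.ravel())+T[:3,3:]).T
    p[z.ravel()==0]=np.nan
    return p.reshape(z.shape+(3,))
E
python3 - <<'E'
from h import *
s=status.observe(); print(s)
for n in ('scene','top','wrist'):
    d=snap(n,n+'0.png'); print(n,d['camera_matrix'].tolist(), d.get('T',d.get('tool_from_camera')).round(3).tolist())
E
```

```text
pics
{'time': 0.0, 'qpos': array([ 1.06796480e+00,  3.42707905e-01,  1.52499117e+00,  1.70014515e-05,
        1.27539482e+00, -1.45993981e-01]), 'qvel': array([-2.07891259e-03,  1.71721024e-04,  1.19984139e-06,  1.23204478e-03,
        2.23296231e-03, -3.56089898e-04]), 'joint_efforts': array([ 8.20058231e-04, -4.31232941e+01, -2.44225770e+01,  7.20080500e-02,
        5.57054719e-02, -9.75251965e-05]), 'tool_pos': array([0.18316878, 0.49159042, 0.22606167]), 'tool_rot': array([-3.14010974e+00, -2.34479790e-04,  2.78474997e+00]), 'contact_force': array([ 0.33093628, -0.16191955,  0.90425325]), 'torque': array([ 0.06719013, -0.00713117, -0.04624415]), 'opening': 0.09149479896182673}
scene [[449.9075561410479, 0.0, 252.2689496288981], [0.0, 449.9075561410479, 191.42545092075025], [0.0, 0.0, 1.0]] [[-0.329, 0.66, -0.675, 1.289], [0.944, 0.244, -0.222, 0.235], [0.018, -0.71, -0.704, 0.867], [0.0, 0.0, 0.0, 1.0]]
top [[389.9457601015994, 0.0, 248.14531447048304], [0.0, 389.9457601015994, 193.0613464737118], [0.0, 0.0, 1.0]] [[-0.016, -0.991, 0.134, 0.393], [-1.0, 0.017, 0.007, -0.006], [-0.01, -0.134, -0.991, 1.264], [0.0, 0.0, 0.0, 1.0]]
wrist [[343.8537486898581, 0.0, 253.8190925874888], [0.0, 343.8537486898581, 190.19574981403338], [0.0, 0.0, 1.0]] [[0.0, -0.953, -0.302, 0.082], [1.0, 0.0, 0.0, -0.001], [-0.0, -0.302, 0.953, -0.159], [0.0, 0.0, 0.0, 1.0]]
```

View pics/scene0.png

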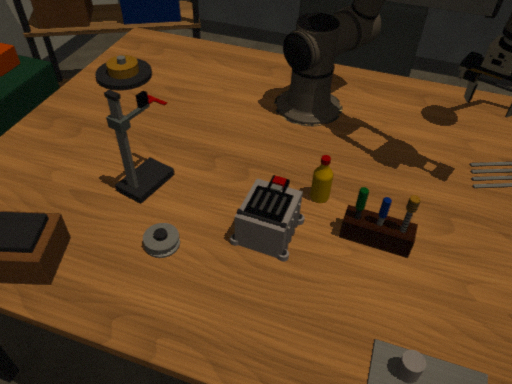

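View pics/top0.png

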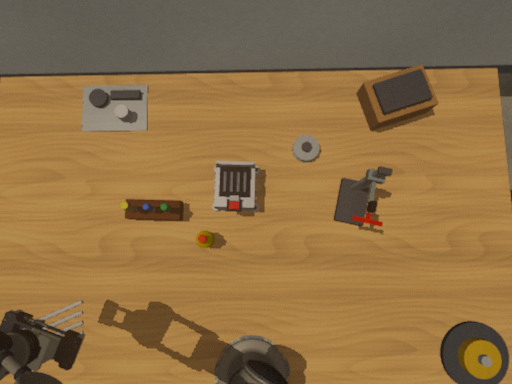

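View pics/wrist0.png

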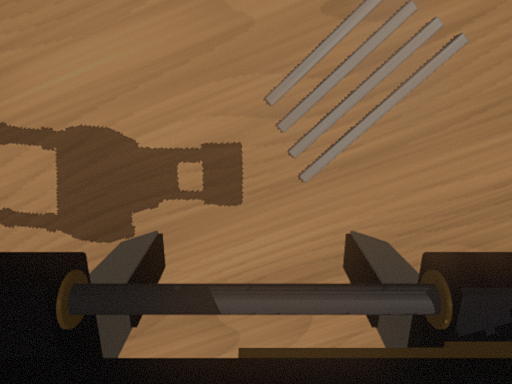

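The scene shows the casing at the centre with its red release facing the robot, the rod (brass) at the left end of the stand, the oil bottle at (205,239) in the top view, and the gauge on the right with its red pointer at (367,221). Next I measure these positions.

```bash
cat > m.py <<'E'
from h import *
def run(tag):
  for n in ('top','scene'):
    d=snap(n,n+tag+'.png'); P=cloud(d); hsv=cv2.cvtColor(d['img'],cv2.COLOR_RGB2HSV)
    H,S,V=[hsv[...,i].astype(int) for i in range(3)]
    masks={'red':((H<6)|(H>174))&(S>170)&(V>90),'green':(H>50)&(H<85)&(S>120)&(V>40),'blue':(H>105)&(H<125)&(S>130)&(V>50),'yel':(H>20)&(H<32)&(S>170)&(V>70)}
    for k,m in masks.items():
        m=m&(P[...,2]>0.03)&(P[...,0]>0.2)&(abs(P[...,1])<0.5)
        nn,lab,st,c=cv2.connectedComponentsWithStats(m.astype(np.uint8))
        for i in range(1,nn):
            if st[i,4]<15: continue
            q=P[lab==i]; print(n,k,c[i].round(1),st[i,:4],st[i,4],'med',np.median(q,0).round(3),'lo',np.percentile(q,3,axis=0).round(3),'hi',np.percentile(q,97,axis=0).round(3))
if __name__=='__main__':
  import sys; run(sys.argv[1])
  d=eyes.read_camera('top');P=cloud(d)
  def rect(lo,hi,box,name):
    m=(P[...,2]>lo)&(P[...,2]<hi)&(P[...,0]>box[0])&(P[...,0]<box[1])&(P[...,1]>box[2])&(P[...,1]<box[3])
    xy=P[m][:,:2].astype(np.float32); r=cv2.minAreaRect(xy); print(name,m.sum(),np.round(r[0],4),np.round(r[1],4),round(r[2],2),'z',np.median(P[m][:,2]).round(4))
  rect(.09,.135,(0.25,.7,-.1,.18),'casing top')
  rect(.05,.07,(0.25,.7,.15,.5),'stand top')
  rect(.015,.035,(0.25,.7,-.5,-.2),'gauge base')
E
python3 m.py a
python3 - <<'E'
import cv2
a=cv2.imread('pics/topa.png')[130:260,100:420]; cv2.imwrite('pics/topcrop.png',cv2.resize(a,None,fx=2.5,fy=2.5,interpolation=cv2.INTER_CUBIC))
E
```

```text
top red [233.4 204.8] [228 201  11   9] 80 med [0.514 0.047 0.121] lo [0.504 0.033 0.113] hi [0.526 0.06  0.124]
top red [365.9 219.4] [352 212  30  13] 116 med [ 0.456 -0.31   0.233] lo [ 0.446 -0.342  0.229] hi [ 0.473 -0.275  0.237]
top red [201.8 238.3] [199 235   7   7] 37 med [0.418 0.137 0.14 ] lo [0.409 0.128 0.137] hi [0.424 0.145 0.144]
top green [163.4 206.4] [161 204   6   6] 30 med [0.511 0.247 0.151] lo [0.502 0.238 0.147] hi [0.517 0.253 0.154]
top yel [123.8 205. ] [120 202   8   7] 47 med [0.514 0.355 0.166] lo [0.506 0.346 0.162] hi [0.523 0.365 0.17 ]
top yel [206.2 239.2] [196 231  19  17] 172 med [0.413 0.126 0.094] lo [0.395 0.111 0.053] hi [0.439 0.158 0.109]
scene red [155.   99.6] [148  95  18   9] 68 med [ 0.456 -0.305  0.233] lo [ 0.445 -0.326  0.231] hi [ 0.468 -0.274  0.235]
scene red [325.8 157.6] [322 155   9   6] 40 med [0.415 0.138 0.14 ] lo [0.405 0.129 0.138] hi [0.423 0.148 0.143]
scene red [279.1 179.7] [273 176  13   9] 73 med [0.512 0.047 0.121] lo [0.501 0.035 0.118] hi [0.522 0.06  0.124]
scene green [364.1 190.3] [360 188   8   6] 38 med [0.508 0.248 0.15 ] lo [0.5   0.239 0.148] hi [0.516 0.254 0.152]
scene blue [387.2 199.9] [384 198   7   5] 31 med [0.511 0.302 0.14 ] lo [0.503 0.295 0.138] hi [0.518 0.308 0.142]
scene yel [324.4 179.4] [314 166  19  30] 331 med [0.431 0.147 0.089] lo [0.416 0.123 0.034] hi [0.439 0.161 0.113]
casing top 2011 [0.5186 0.058 ] [0.1462 0.2862] 75.12 z 0.1075
stand top 858 [0.5109 0.3003] [0.1707 0.0604] 87.59 z 0.0602
gauge base 1154 [ 0.5855 -0.3074] [0.2816 0.1441] 19.48 z 0.0252
```

View pics/topcrop.png

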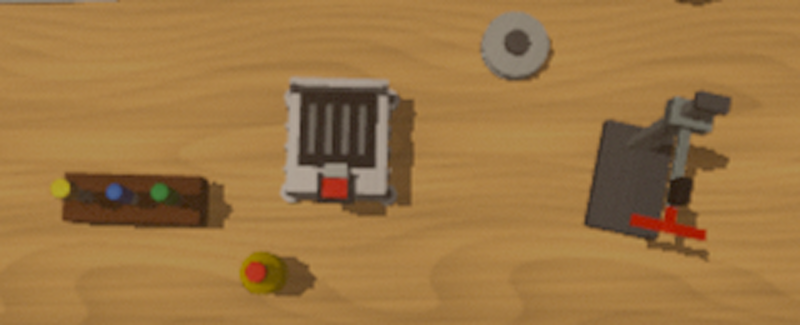

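```bash
python3 - <<'E'
from h import *
for n in ('top','scene'):
  d=eyes.read_camera(n);P=cloud(d)
  def rect(lo,hi,box,name):
    m=(P[...,2]>lo)&(P[...,2]<hi)&(P[...,0]>box[0])&(P[...,0]<box[1])&(P[...,1]>box[2])&(P[...,1]<box[3])
    m=cv2.morphologyEx(m.astype(np.uint8),cv2.MORPH_OPEN,np.ones((2,2)))>0
    xy=P[m][:,:2].astype(np.float32); r=cv2.minAreaRect(xy); print(n,name,m.sum(),np.round(r[0],4),np.round(r[1],4),round(r[2],2),'z',np.median(P[m][:,2]).round(4))
    return m
  rect(.096,.113,(0.46,.7,-.05,.11),'casing top')
  rect(.05,.065,(0.25,.7,.15,.5),'stand top')
  rect(.018,.03,(0.25,.63,-.5,-.2),'gauge base')
  rect(.01,.05,(0.6,.72,-.25,-.05),'pulley')
  hsv=cv2.cvtColor(d['img'],cv2.COLOR_RGB2HSV);H,S,V=[hsv[...,i].astype(int) for i in range(3)]
  m=((H<6)|(H>174))&(S>150)&(V>70)&(P[...,1]<-.2)&(P[...,2]>.2)&(P[...,2]<.26)
  q=P[m]; r=cv2.minAreaRect(q[:,:2].astype(np.float32)); print('pointer',np.round(r[0],4),np.round(r[1],4),r[2],np.median(q[:,2]))
  c,sg,vt=np.linalg.svd(q[:,:2]-q[:,:2].mean(0)); print('bar dir',vt[0],np.degrees(np.arctan2(vt[0,1],vt[0,0])), q.mean(0))
  m=(P[...,2]>.235)&(P[...,2]<.35)&(P[...,1]<-.2)&(P[...,1]>-.45)&(P[...,0]>.4)&(P[...,0]<.8)
  q=P[m]; print('gauge high',len(q)); 
  for a in sorted(q.tolist(),key=lambda a:a[0])[::5]: print(np.round(a,3).tolist(),end=' ')
  print()
E
```

```text
top casing top 1533 [0.5959 0.0518] [0.0928 0.1944] 60.88 z nan
top stand top 815 [0.5098 0.3073] [0.1857 0.0576] 87.41 z nan
top gauge base 1041 [ 0.5186 -0.3301] [0.0911 0.1525] 72.14 z nan
top pulley 386 [ 0.6908 -0.1942] [0.0533 0.092 ] 3.05 z nan
pointer [ 0.463  -0.3107] [0.0777 0.0281] 80.76856231689453 0.2328901931907067
bar dir [0.18744616 0.98227488] 79.19621736751698 [ 0.45773263 -0.30620954  0.23271689]
gauge high 431
[0.44, -0.346, 0.235] [0.453, -0.294, 0.236] [0.464, -0.316, 0.235] [0.469, -0.313, 0.236] [0.476, -0.318, 0.249] [0.477, -0.323, 0.266] [0.478, -0.311, 0.255] [0.479, -0.31, 0.238] [0.481, -0.31, 0.248] [0.482, -0.316, 0.265] [0.484, -0.315, 0.268] [0.485, -0.311, 0.237] [0.487, -0.32, 0.267] [0.488, -0.313, 0.259] [0.489, -0.315, 0.267] [0.491, -0.312, 0.252] [0.492, -0.313, 0.265] [0.494, -0.325, 0.268] [0.495, -0.314, 0.263] [0.497, -0.321, 0.268] [0.498, -0.315, 0.236] [0.5, -0.319, 0.266] [0.502, -0.318, 0.268] [0.504, -0.317, 0.256] [0.533, -0.325, 0.235] [0.551, -0.339, 0.237] [0.554, -0.354, 0.248] [0.556, -0.344, 0.238] [0.557, -0.343, 0.249] [0.55
[... 4214 characters left out ...]
579, -0.318, 0.241] [0.579, -0.344, 0.311] [0.579, -0.337, 0.286] [0.579, -0.323, 0.303] [0.579, -0.329, 0.272] [0.58, -0.332, 0.303] [0.58, -0.325, 0.313] [0.58, -0.35, 0.248] [0.58, -0.339, 0.305] [0.58, -0.324, 0.271] [0.581, -0.355, 0.247] [0.581, -0.358, 0.235] [0.581, -0.358, 0.244] [0.581, -0.334, 0.312] [0.582, -0.344, 0.245] [0.583, -0.35, 0.244] [0.583, -0.343, 0.237] [0.583, -0.347, 0.242] [0.583, -0.354, 0.246] [0.583, -0.343, 0.235] [0.584, -0.345, 0.238] [0.584, -0.323, 0.308] [0.585, -0.339, 0.248] [0.585, -0.337, 0.246] [0.586, -0.319, 0.24] [0.587, -0.329, 0.241] [0.587, -0.319, 0.249] [0.587, -0.321, 0.24] [0.589, -0.319, 0.245] [0.589, -0.318, 0.237] [0.591, -0.319, 0.249]
```

```bash
python3 - <<'E'
from h import *
d=eyes.read_camera('top');P=cloud(d)
z=P[...,2]
m=(z>.085)&(z<.135)&(P[...,0]>.47)&(P[...,0]<.7)&(P[...,1]>-.05)&(P[...,1]<.13)
L=[];R=[]
for v in range(168,205,1):
    u=np.where(m[v])[0]
    if len(u)<20: continue
    L.append(pw(d,u.min()-.5,v,.1)[:2]);R.append(pw(d,u.max()+.5,v,.1)[:2])
for n,E in(('L',L),('R',R)):
    E=np.array(E); p=np.polyfit(E[:,0],E[:,1],1); print(n,len(E),'slope deg',np.degrees(np.arctan(p[0])).round(2),'y at .58',np.polyval(p,.58).round(4), 'res',np.std(E[:,1]-np.polyval(p,E[:,0])).round(4))
T=[]
for u in range(220,252):
    v=np.where(m[:,u])[0]; T.append(np.r_[pw(d,u,v.min()-.5,.1)[:2],pw(d,u,v.max()+.5,.1)[:2]])
T=np.array(T);
for a,b in((0,1),(2,3)):
    p=np.polyfit(T[:,b],T[:,a],1); print('x edge',np.polyval(p,.05).round(4),'deg',np.degrees(np.arctan(-p[0])).round(2), T[::6,a].round(3))
# dark lid
hsv=cv2.cvtColor(d['img'],cv2.COLOR_RGB2HSV)
k=m&(hsv[...,2]<70)&(z>.1)
k[198:]=0
k=cv2.morphologyEx(k.astype(np.uint8),cv2.MORPH_CLOSE,np.ones((7,7)))
cs,_=cv2.findContours(k,cv2.RETR_EXTERNAL,cv2.CHAIN_APPROX_NONE);c=max(cs,key=cv2.contourArea)
r=cv2.minAreaRect(c);print('lid px',r); print(pw(d,*r[0],.108), [pw(d,*b,.108)[:2].round(4).tolist() for b in cv2.boxPoints(r)])
for n,s in(('wheel',status.observe()['time']),):print(s)
E
```

```text
L 37 slope deg -2.14 y at .58 0.1029 res 0.0015
R 37 slope deg -2.52 y at .58 -0.0187 res 0.002
x edge 0.6496 deg -2.48 [0.653 0.649 0.649 0.649 0.648 0.648]
x edge 0.5022 deg 0.67 [0.509 0.508 0.496 0.496 0.508 0.507]
lid px ((234.46368408203125, 180.98013305664062), (30.016460418701172, 29.683351516723633), 2.12109637260437)
[0.58727073 0.04288244 0.108     ] [[0.5448, 0.0899], [0.6351, 0.086], [0.6301, -0.0045], [0.5399, 0.0002]]
0.45
```

Measurements agree with the given sizes:

| Item | World position (m) | Note |
|---|---|---|
| Bore | (0.580, 0.043) | casing yaw about -2.4° |
| Release button | (0.513, 0.047, 0.121) | |
| Rod | (0.514, 0.355), top at 0.165 | |
| Gauge tab | (0.489, -0.318) | pointer at about 0.233 |

Next I work out the first move, to above the button.

```bash
cat >> h.py <<'E'
from scipy.spatial.transform import Rotation as Ro
def go(p,yaw,pitch=0.):
    s=status.observe(); R0=Ro.from_euler('xyz',s['tool_rot']); R1=Ro.from_euler('xyz',[np.pi,pitch,yaw])
    print('t',round(s['time'],2),'at',s['tool_pos'].round(4),s['tool_rot'].round(3),'F',s['contact_force'].round(2),'open',round(s['opening'],4))
    for q in np.atleast_2d(p): print('shift',(R0.inv().apply(q-s['tool_pos'])).round(4).tolist(),'turn',(R0.inv()*R1).as_rotvec().round(4).tolist())
E
python3 - <<'E'
from h import *
go([.513,.047,.18],np.pi-.042)
E
```

```text
t 0.45 at [0.1833 0.4919 0.2267] [3.142 0.    2.785] F [-0.02 -0.3  -0.2 ] open 0.0917
shift [-0.4643, -0.3018, 0.0467] turn [0.0, 0.0, -0.3148]
```

>>> {"op": "jog_arm", "data": {
  "series": [
    [-1, [-0.464, -0.302, 0], [0, 0, -0.315]],
    [-1, [-0.464, -0.302, 0], [0, 0, -0.315]],
    [-1, [-0.464, -0.302, 0], [0, 0, -0.315]],
    [-1, [-0.464, -0.302, 0], [0, 0, -0.315]],
    [-1, [-0.464, -0.302, 0], [0, 0, -0.315]],
    [-1, [-0.464, -0.302, 0], [0, 0, -0.315]],
    [-1, [-0.464, -0.302, 0], [0, 0, -0.315]],
    [-1, [-0.464, -0.302, 0], [0, 0, -0.315]],
    [-1, [-0.464, -0.302, 0], [0, 0, -0.315]],
    [-1, [-0.464, -0.302, 0], [0, 0, -0.315]],
    [-1, [-0.464, -0.302, 0], [0, 0, -0.315]],
    [-1, [-0.464, -0.302, 0], [0, 0, -0.315]]
  ],
  "squeeze": 10
}}

```text
time: 1.45
tool_pos: [0.4769, 0.0946, 0.227]
tool_rot: [3.141, 0.001, 3.1]
contact_force: [0.4, 1.1, 0.1]
opening: 0.0166
```

>>> {"op": "jog_arm", "data": {
  "series": [
    [-1, [0, 0, 0.0], [0, 0, 0]],
    [-1, [0, 0, 0.0], [0, 0, 0]]
  ]
}}

```text
time: 1.62
tool_pos: [0.4768, 0.0947, 0.2264]
tool_rot: [3.141, -0.0, 3.096]
contact_force: [-0.7, 0.6, -0.5]
opening: 0.0035
```

```bash
python3 - <<'E'
from h import *
go([[.513,.047,.135],[.513,.047,.11]],np.pi-.042)
s=status.observe(); d=snap('wrist','w1.png')
E
```

```text
t 1.62 at [0.4768 0.0947 0.2264] [ 3.141 -0.     3.096] F [-0.74  0.62 -0.48] open 0.0035
shift [-0.0383, -0.046, 0.0914] turn [0.0001, -0.0004, -0.004]
shift [-0.0384, -0.046, 0.1164] turn [0.0001, -0.0004, -0.004]
```

View pics/w1.png

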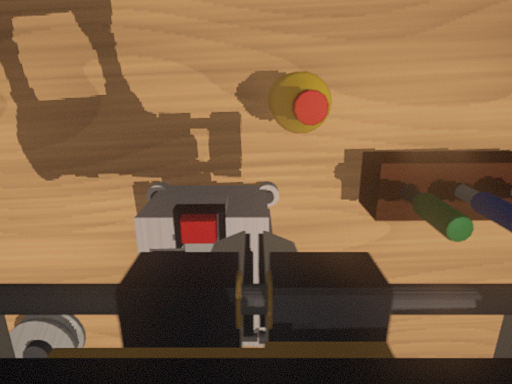

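The wrist view shows the red button at about (200,228) and the oil bottle at (303,102), well clear. I check the button position from this view.

```bash
cat >> h.py <<'E'
def wristT(d,s):
    T=np.eye(4); T[:3,:3]=Ro.from_euler('xyz',s['tool_rot']).as_matrix(); T[:3,3]=s['tool_pos']
    return T@d['tool_from_camera']
def redmask(d):
    hsv=cv2.cvtColor(d['img'],cv2.COLOR_RGB2HSV);H,S,V=[hsv[...,i].astype(int) for i in range(3)]
    return ((H<6)|(H>174))&(S>150)&(V>70)
E
python3 - <<'E'
from h import *
s=status.observe(); d=eyes.read_camera('wrist'); T=wristT(d,s)
m=redmask(d); m[:170]=0
v,u=np.where(m); print(u.mean(),v.mean(),u.min(),u.max(),v.min(),v.max()); print(pw(d,u.mean(),v.mean(),.121,T), pw(d,u.min(),v.min(),.121,T),pw(d,u.max(),v.max(),.121,T)); P=cloud(d,T); print(np.nanmedian(P[m],0))
go([[.513,.047,.135],[.513,.047,.11]],np.pi-.042)
E
```

```text
196.50143540669856 229.20956937799042 178 215 215 244
[0.50959581 0.04582617 0.121     ] [0.49623171 0.03179261 0.121     ] [0.52386863 0.06020116 0.121     ]
[0.50943834 0.04589611 0.12140193]
t 1.72 at [0.4755 0.0968 0.2265] [ 3.141e+00 -1.000e-03  3.099e+00] F [-0.19 -0.91  0.83] open 0.0011
shift [-0.0397, -0.0482, 0.0915] turn [0.0004, -0.0008, -0.0002]
shift [-0.0397, -0.0482, 0.1165] turn [0.0004, -0.0008, -0.0002]
```

>>> {"op": "jog_arm", "data": {
  "series": [
    [-1, [-0.036, -0.05, 0.04], [0, 0, 0]],
    [-1, [-0.036, -0.05, 0.08], [0, 0, 0]],
    [-1, [-0.036, -0.05, 0.09], [0, 0, 0]],
    [-1, [-0.036, -0.05, 0.098], [0, 0, 0]],
    [-1, [-0.036, -0.05, 0.102], [0, 0, 0]],
    [-1, [-0.036, -0.05, 0.106], [0, 0, 0]],
    [-1, [-0.036, -0.05, 0.11], [0, 0, 0]]
  ]
}}

```text
time: 2.3
tool_pos: [0.5103, 0.0463, 0.1183]
tool_rot: [3.141, 0.002, 3.101]
contact_force: [-0.7, 0.8, 2.1]
opening: 0.0003
```

>>> {"op": "jog_arm", "data": {
  "series": [
    [-1, [0, 0, 0.003], [0, 0, 0]],
    [-1, [0, 0, 0.006], [0, 0, 0]],
    [-1, [0, 0, 0.007], [0, 0, 0]],
    [-1, [0, 0, 0.007], [0, 0, 0]],
    [-1, [0, 0, 0.007], [0, 0, 0]]
  ]
}}

```text
time: 2.72
tool_pos: [0.5104, 0.0462, 0.1141]
tool_rot: [3.141, 0.004, 3.101]
contact_force: [-11.3, 3.5, 30.2]
opening: 0.0006
```

>>> {"op": "jog_arm", "data": {
  "series": [
    [-1, [0, 0, -0.02], [0, 0, 0]],
    [-1, [0, 0, -0.05], [0, 0, 0]],
    [-1, [0, 0, -0.06], [0, 0, 0]],
    [-1, [0, 0, -0.06], [0, 0, 0]]
  ]
}}

```text
time: 3.05
tool_pos: [0.5118, 0.0453, 0.1732]
tool_rot: [-3.141, 0.008, 3.1]
contact_force: [1.2, 0.1, -0.6]
opening: 0.0004
```

```bash
python3 - <<'E'
from h import *
s=status.observe(); go([.5,.05,.18],np.pi-.042)
d=snap('scene','s2.png'); P=cloud(d)
a=cv2.imread('pics/s2.png')[100:280,180:420]; cv2.imwrite('pics/s2c.png',cv2.resize(a,None,fx=3,fy=3))
m=(P[...,2]>.13)&(P[...,2]<.21)&(P[...,0]>.56)&(P[...,0]<.7)&(abs(P[...,1]-.043)<.05)
q=P[m]; print(m.sum(), q.min(0),q.max(0)); 
th=np.arctan2(q[:,2]-.105,.635-q[:,0]); print(np.percentile(th,[10,50,90]))
E
```

```text
t 3.05 at [0.5118 0.0453 0.1732] [-3.141  0.008  3.1  ] F [ 1.15  0.09 -0.57] open 0.0004
shift [0.012, 0.0042, -0.0069] turn [-0.0001, 0.0076, 0.0008]
1210 [ 0.58044312 -0.00319518  0.13001228] [0.6272146  0.08958605 0.19078264]
[1.00498004 1.05084993 1.11099315]
```

View pics/s2c.png

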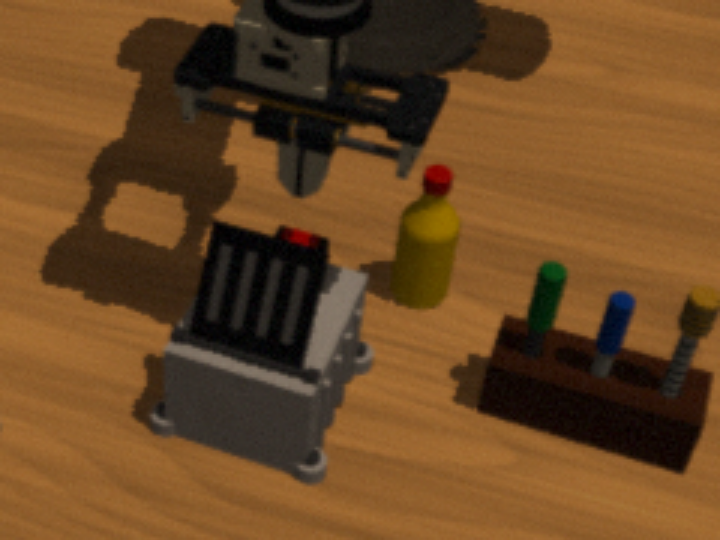

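The lid stands at about 1.0 rad and the button has sprung back. I push the lid back along its arc in two calls.

>>> {"op": "jog_arm", "data": {
  "series": [
    [-1, [-0.03, 0, 0.013], [0, 0, 0]],
    [-1, [-0.05, 0, 0.013], [0, 0, 0]],
    [-1, [-0.06, 0, 0.013], [0, 0, 0]],
    [-1, [-0.066, 0, 0.011], [0, 0, 0]],
    [-1, [-0.072, 0, 0.008], [0, 0, 0]],
    [-1, [-0.078, 0, 0.005], [0, 0, 0]],
    [-1, [-0.084, 0, 0.003], [0, 0, 0]],
    [-1, [-0.09, 0, 0.001], [0, 0, 0]],
    [-1, [-0.096, 0, 0], [0, 0, 0]],
    [-1, [-0.102, 0, -0.001], [0, 0, 0]],
    [-1, [-0.108, 0, -0.002], [0, 0, 0]],
    [-1, [-0.114, 0, -0.002], [0, 0, 0]]
  ]
}}

```text
time: 4.1
tool_pos: [0.6243, 0.0403, 0.1719]
tool_rot: [3.141, 0.0, 3.1]
contact_force: [-1.3, -0.3, 0.6]
opening: 0.0007
```

```bash
python3 - <<'E'
from h import *
go([.647,.042,.174],np.pi-.042)
d=snap('scene','s3.png')
a=cv2.imread('pics/s3.png')[100:280,180:420]; cv2.imwrite('pics/s3c.png',cv2.resize(a,None,fx=3,fy=3))
E
```

```text
t 4.1 at [0.6243 0.0403 0.1719] [3.141 0.    3.1  ] F [-1.26 -0.26  0.57] open 0.0007
shift [-0.0226, 0.0027, -0.0021] turn [0.0001, 0.0001, 0.0002]
```

View pics/s3c.png

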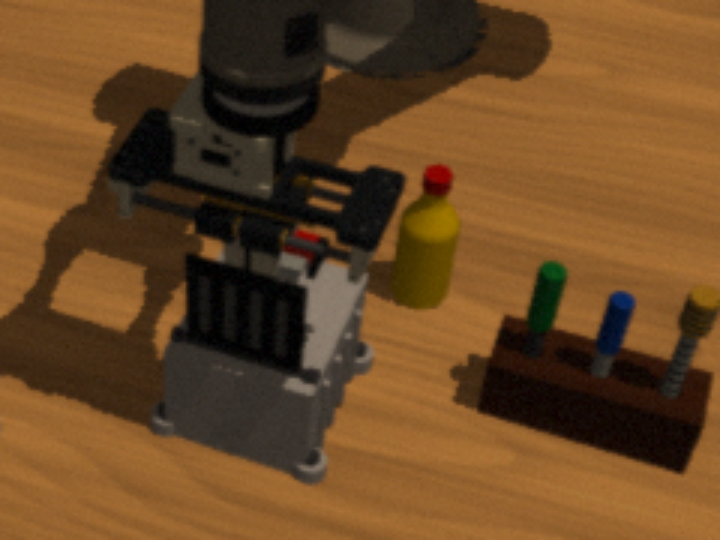

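The lid is now about vertical, against the fingers. I keep pushing.

>>> {"op": "jog_arm", "data": {
  "series": [
    [-1, [-0.006, 0, 0], [0, 0, 0]],
    [-1, [-0.012, 0, 0.001], [0, 0, 0]],
    [-1, [-0.017, 0, 0.002], [0, 0, 0]],
    [-1, [-0.021, 0, 0.003], [0, 0, 0]],
    [-1, [-0.024, 0, 0.004], [0, 0, 0]],
    [-1, [-0.026, 0, 0.005], [0, 0, 0]],
    [-1, [-0.026, 0, 0.005], [0, 0, 0]],
    [-1, [-0.026, 0, 0.005], [0, 0, 0]]
  ]
}}

```text
time: 4.82
tool_pos: [0.646, 0.0394, 0.1676]
tool_rot: [-3.141, -0.009, 3.1]
contact_force: [-18.5, 0.8, 12.6]
opening: 0.0009
```

>>> {"op": "jog_arm", "data": {
  "series": [
    [-1, [0.01, 0, 0], [0, 0, 0]],
    [-1, [0.03, 0, -0.01], [0, 0, 0]],
    [-1, [0.06, 0, -0.05], [0, 0, 0]],
    [-1, [0.1, 0, -0.07], [0, 0, 0]],
    [1, [0.13, 0, -0.07], [0, 0, 0]],
    [1, [0.13, 0, -0.07], [0, 0, 0]]
  ]
}}

```text
time: 5.32
tool_pos: [0.5141, 0.0454, 0.2381]
tool_rot: [3.141, -0.003, 3.101]
contact_force: [0.8, 0.5, -0.5]
opening: 0.0095
```

```bash
python3 - <<'E'
from h import *
s=status.observe();go([.514,.355,.235],np.pi/2-.04)
w=snap('wrist','w4.png'); d=snap('top','t4.png')
P=cloud(d); m=(P[...,2]>.14)&(P[...,2]<.21)&(P[...,0]>.61)&(P[...,0]<.7)&(abs(P[...,1]-.043)<.05)
q=P[m]; print(m.sum(), q.min(0),q.max(0)); th=np.arctan2(q[:,2]-.105,.635-q[:,0]); print(np.percentile(th,[10,50,90]))
a=cv2.imread('pics/t4.png')[130:260,100:320]; a=cv2.resize(a,None,fx=2.7,fy=2.7,interpolation=cv2.INTER_CUBIC)
b=cv2.imread('pics/w4.png'); b=cv2.resize(b,(594,446)); cv2.imwrite('pics/c4.png',cv2.resize(np.vstack([a,b]),None,fx=.74,fy=.74))
E
```

```text
t 5.32 at [0.5141 0.0454 0.2381] [ 3.141e+00 -3.000e-03  3.101e+00] F [ 0.78  0.52 -0.45] open 0.0095
shift [0.0128, 0.3093, 0.0032] turn [-0.0018, -0.0022, 1.5698]
268 [ 0.65149647 -0.00553184  0.15841603] [0.67103275 0.08420712 0.19847029]
[1.87451784 1.90502673 1.94260706]
```

View pics/c4.png

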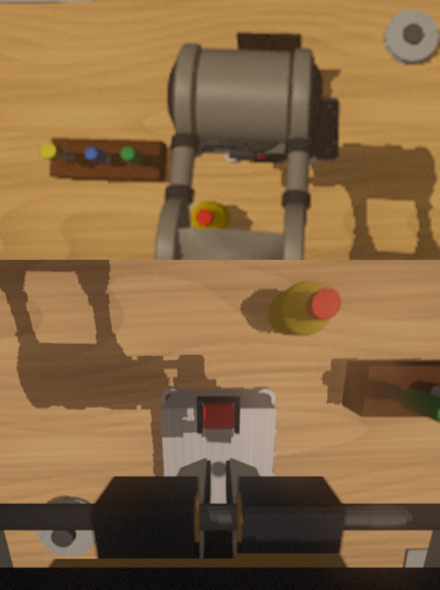

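The lid is fully back at about 1.9 rad. I open the fingers so the wrist camera can see the bore between them.

>>> {"op": "jog_arm", "data": {
  "series": [
    [1, [0, 0, 0], [0, 0, 0]],
    [1, [0, 0, 0], [0, 0, 0]],
    [1, [0, 0, 0], [0, 0, 0]],
    [1, [0, 0, 0], [0, 0, 0]],
    [1, [0, 0, 0], [0, 0, 0]]
  ]
}}

```text
time: 5.83
tool_pos: [0.5203, 0.0446, 0.2362]
tool_rot: [3.141, -0.001, 3.1]
contact_force: [1.3, 0.1, -0.5]
opening: 0.0503
```

```bash
python3 - <<'E'
from h import *
s=status.observe(); d=snap('wrist','w5.png'); np.savez('w5.npz',T=wristT(d,s),**{k:d[k] for k in('img','range_z','camera_matrix')})
a=cv2.imread('pics/w5.png')[150:320,150:370]; cv2.imwrite('pics/w5c.png',cv2.resize(a,None,fx=3,fy=3,interpolation=cv2.INTER_CUBIC))
E
```

```text
(no output)
```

View pics/w5c.png

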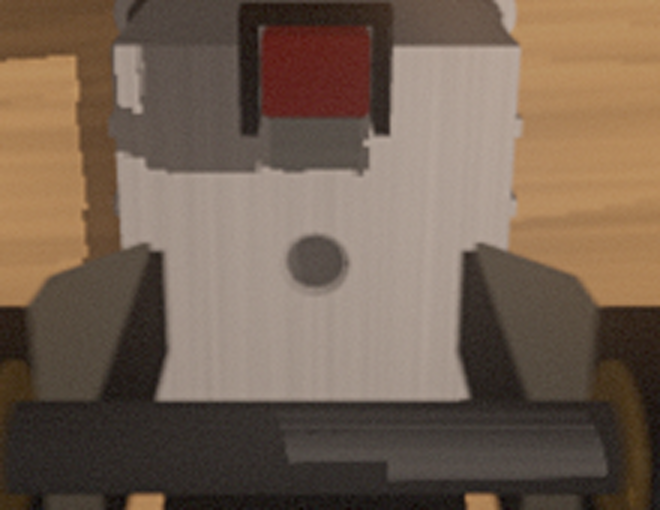

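The bore is clear at crop pixel (317,263), which is image pixel (256,238). I fit its centre and plan the pick.

```bash
python3 - <<'E'
from h import *
z=dict(np.load('w5.npz')); T=z['T']
g=cv2.cvtColor(z['img'],cv2.COLOR_RGB2GRAY)[222:254,238:274]
_,b=cv2.threshold(g,0,255,cv2.THRESH_BINARY_INV|cv2.THRESH_OTSU)
c=max(cv2.findContours(b,cv2.RETR_EXTERNAL,cv2.CHAIN_APPROX_NONE)[0],key=cv2.contourArea)
e=cv2.fitEllipse(c);print(e); u,v=e[0][0]+238,e[0][1]+222
print('bore',pw(z,u,v,.1,T),'diam', e[1][1]/343.9*.3)
m=redmask(z);m[:150]=0;m[220:]=0;vv,uu=np.where(m);print('button',pw(z,uu.mean(),vv.mean(),.121,T))
# second view: top
d=snap('top','t5.png')
print(status.observe()['tool_pos'])
go([.514,.355,.235],np.pi/2-.04)
E
```

```text
((17.307239532470703, 14.777584075927734), (17.20718765258789, 19.52845001220703), 98.62523651123047)
bore [0.57754436 0.04276043 0.1       ] diam 0.01703557721332396
button [0.5104655  0.04488975 0.121     ]
[0.52011933 0.04459488 0.23637425]
t 5.93 at [0.5201 0.0446 0.2364] [ 3.141 -0.     3.1  ] F [ 0.07 -0.33  0.08] open 0.058
shift [0.0191, 0.3099, 0.0014] turn [-0.0003, -0.0004, 1.5689]
```

>>> {"op": "jog_arm", "data": {
  "series": [
    [1, [0.019, 0.31, 0], [0, 0, 1.569]],
    [1, [0.019, 0.31, 0], [0, 0, 1.569]],
    [1, [0.019, 0.31, 0], [0, 0, 1.569]],
    [1, [0.019, 0.31, 0], [0, 0, 1.569]],
    [1, [0.019, 0.31, 0], [0, 0, 1.569]],
    [1, [0.019, 0.31, 0], [0, 0, 1.569]],
    [1, [0.019, 0.31, 0], [0, 0, 1.569]],
    [1, [0.019, 0.31, 0], [0, 0, 1.569]],
    [1, [0.019, 0.31, 0], [0, 0, 1.569]],
    [1, [0.019, 0.31, 0], [0, 0, 1.569]],
    [1, [0.019, 0.31, 0], [0, 0, 1.569]],
    [1, [0.019, 0.31, 0], [0, 0, 1.569]]
  ]
}}

```text
time: 6.93
tool_pos: [0.5137, 0.3557, 0.2363]
tool_rot: [-3.141, 0.0, 1.669]
contact_force: [-0.2, -0.1, -1.0]
opening: 0.0918
```

>>> {"op": "jog_arm", "data": {
  "series": [
    [1, [0, 0, 0], [0, 0, 0.07]],
    [1, [0, 0, 0], [0, 0, 0.07]]
  ]
}}

```text
time: 7.1
tool_pos: [0.5139, 0.3553, 0.2365]
tool_rot: [-3.141, 0.0, 1.602]
contact_force: [-0.0, 0.7, -0.7]
opening: 0.0919
```

```bash
python3 - <<'E'
from h import *
d=snap('top','t6.png')
g=cv2.cvtColor(d['img'],cv2.COLOR_RGB2GRAY)
a=d['img'][160:215,205:265,::-1]; cv2.imwrite('pics/t6c.png',cv2.resize(a,None,fx=9,fy=9,interpolation=cv2.INTER_CUBIC))
s=status.observe(); w=snap('wrist','w6.png'); T=wristT(w,s)
go([.514,.355,.235],np.pi/2-.04)
hsv=cv2.cvtColor(w['img'],cv2.COLOR_RGB2HSV);H,S,V=[hsv[...,i].astype(int) for i in range(3)]
P=cloud(w,T); m=(H>18)&(H<34)&(S>120)&(P[...,2]>.155)&(P[...,2]<.175)
v,u=np.where(m); 
if len(u): print(len(u),'head',u.mean(),v.mean(),pw(w,u.mean(),v.mean(),.165,T),(u.min(),u.max(),v.min(),v.max()))
E
```

```text
t 7.2 at [0.5139 0.3552 0.2366] [-3.141  0.     1.607] F [ 0.2   1.01 -0.38] open 0.0916
shift [-0.0002, 0.0001, 0.0016] turn [-0.0002, 0.0, 0.0758]
471 head 251.23991507430998 199.58174097664545 [0.51216581 0.35653309 0.165     ] (np.int64(235), np.int64(266), np.int64(185), np.int64(215))
```

View pics/t6c.png

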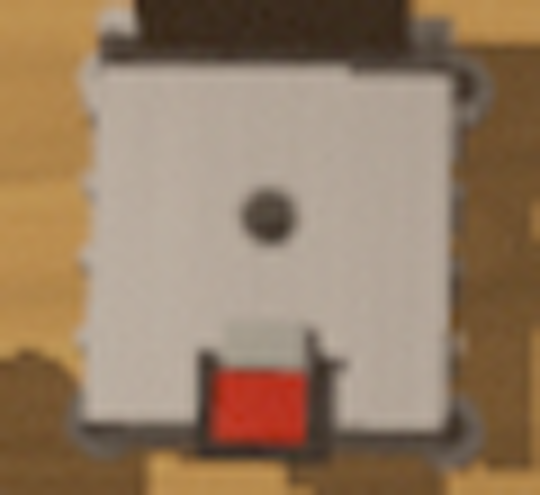

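View pics/w6.png

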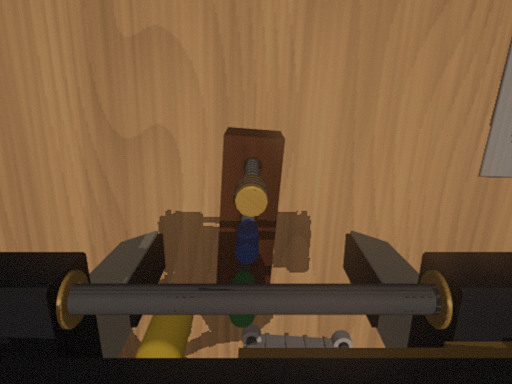

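The rod head is centred between the open jaws, and the reamer and punch lie out of the jaw line. The bore in the top view is at about (234.3,183.5). I descend and grip.

>>> {"op": "jog_arm", "data": {
  "series": [
    [0.2, [0.001, -0.001, 0.04], [0, 0, 0]],
    [0.2, [0.001, -0.001, 0.07], [0, 0, 0]],
    [0.2, [0.001, -0.001, 0.09], [0, 0, 0]],
    [0.2, [0.001, -0.001, 0.1], [0, 0, 0]],
    [0.2, [0.001, -0.001, 0.107], [0, 0, 0]],
    [-1, [0.001, -0.001, 0.107], [0, 0, 0]],
    [-1, [0.001, -0.001, 0.107], [0, 0, 0]],
    [-1, [0.001, -0.001, 0.107], [0, 0, 0]],
    [-1, [0.001, -0.001, 0.107], [0, 0, 0]],
    [-1, [0.001, -0.001, 0.107], [0, 0, 0]],
    [-1, [0.001, -0.001, 0.107], [0, 0, 0]]
  ],
  "squeeze": 25
}}

```text
time: 8.12
tool_pos: [0.513, 0.3563, 0.1305]
tool_rot: [3.141, -0.001, 1.604]
contact_force: [-1.6, -0.8, 3.5]
opening: 0.0234
```

```bash
python3 - <<'E'
from h import *
go([.513,.356,.29],np.pi/2+.03)
d=eyes.read_camera('top'); print('bore top',pw(d,234.3,183.5,.1))
g=cv2.cvtColor(d['img'],cv2.COLOR_RGB2GRAY)[177:191,228:242].astype(float); wgt=np.clip(np.median(g)-15-g,0,None); v,u=np.mgrid[:14,:14]; uc,vc=(wgt*u).sum()/wgt.sum()+228,(wgt*v).sum()/wgt.sum()+177; print(uc,vc,pw(d,uc,vc,.1))
E
```

```text
t 8.12 at [0.513  0.3563 0.1305] [ 3.141e+00 -1.000e-03  1.604e+00] F [-1.64 -0.83  3.49] open 0.0234
shift [-0.0002, 0.0001, -0.1595] turn [0.001, -0.0006, 0.0033]
bore top [0.5809042  0.04380485 0.1       ]
234.45539033457248 183.74674721189592 [0.58014104 0.04334359 0.1       ]
```

Gripped with an opening of 23.4 mm. The two bore estimates average to (0.579, 0.043). I lift straight up.

>>> {"op": "jog_arm", "data": {
  "series": [
    [-1, [0, 0, -0.01], [0, 0, 0]],
    [-1, [0, 0, -0.03], [0, 0, 0]],
    [-1, [0, 0, -0.055], [0, 0, 0]],
    [-1, [0, 0, -0.085], [0, 0, 0]],
    [-1, [0, 0, -0.115], [0, 0, 0]],
    [-1, [0, 0, -0.145], [0, 0, 0]],
    [-1, [0, 0, -0.16], [0, 0, 0]],
    [-1, [0, 0, -0.165], [0, 0, 0]],
    [-1, [0, 0, -0.165], [0, 0, 0]]
  ]
}}

```text
time: 8.92
tool_pos: [0.5132, 0.3563, 0.2964]
tool_rot: [3.139, -0.001, 1.604]
contact_force: [0.3, 0.2, -2.2]
opening: 0.0235
```

```bash
python3 - <<'E'
from h import *
s=status.observe(); go([.579,.043,.292],np.pi-.042)
d=snap('scene','s7.png'); a=cv2.imread('pics/s7.png')[60:280,180:460]; cv2.imwrite('pics/s7c.png',cv2.resize(a,None,fx=2.6,fy=2.6))
E
```

```text
t 8.92 at [0.5132 0.3563 0.2964] [ 3.139e+00 -1.000e-03  1.604e+00] F [ 0.31  0.16 -2.16] open 0.0235
shift [-0.3153, 0.0554, 0.0041] turn [0.0031, 0.001, -1.4955]
```

View pics/s7c.png

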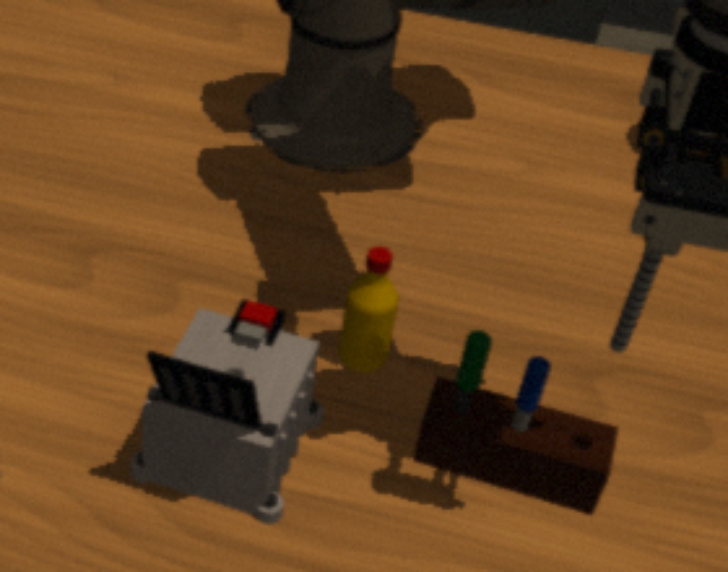

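The rod is held upright and clear of the stand. The lid is still back and the other tools are undisturbed. I carry it to above the bore.

>>> {"op": "jog_arm", "data": {
  "series": [
    [-1, [-0.03, 0.005, 0], [0, 0, -0.12]],
    [-1, [-0.065, 0.011, 0], [0, 0, -0.245]],
    [-1, [-0.1, 0.017, 0], [0, 0, -0.37]],
    [-1, [-0.135, 0.023, 0], [0, 0, -0.495]],
    [-1, [-0.17, 0.029, 0], [0, 0, -0.62]],
    [-1, [-0.205, 0.035, 0], [0, 0, -0.745]],
    [-1, [-0.24, 0.042, 0], [0, 0, -0.87]],
    [-1, [-0.27, 0.048, 0], [0, 0, -0.995]],
    [-1, [-0.295, 0.052, 0], [0, 0, -1.12]],
    [-1, [-0.31, 0.055, 0], [0, 0, -1.245]],
    [-1, [-0.315, 0.055, 0], [0, 0, -1.37]],
    [-1, [-0.315, 0.055, 0], [0, 0, -1.495]]
  ]
}}

```text
time: 9.97
tool_pos: [0.5777, 0.0412, 0.2923]
tool_rot: [-3.141, -0.004, 3.09]
contact_force: [-0.1, 0.9, -0.6]
opening: 0.0234
```

>>> {"op": "jog_arm", "data": {
  "series": [
    [-1, [0, 0, 0.02], [0, 0, 0]],
    [-1, [0, 0, 0.04], [0, 0, 0]],
    [-1, [0, 0, 0.055], [0, 0, 0]],
    [-1, [0, 0, 0.06], [0, 0, 0]],
    [-1, [0, 0, 0.06], [0, 0, 0]]
  ]
}}

```text
time: 10.38
tool_pos: [0.5769, 0.0431, 0.2319]
tool_rot: [3.142, -0.006, 3.086]
contact_force: [0.9, 0.1, -1.6]
opening: 0.0237
```

```bash
python3 - <<'E'
from h import *
s=status.observe(); go([[.579,.043,.22],[.579,.043,.208]],np.pi-.042)
d=snap('scene','s8.png'); a=cv2.imread('pics/s8.png')[60:280,180:420]; 
w=snap('wrist','w8.png');
cv2.imwrite('pics/s8c.png',cv2.resize(np.hstack([a,cv2.imread('pics/w8.png')[150:370,100:420]]),None,fx=1.4,fy=1.4))
E
```

```text
t 10.38 at [0.5769 0.0431 0.2319] [ 3.142 -0.006  3.086] F [ 0.91  0.15 -1.57] open 0.0237
shift [-0.0022, -0.0, 0.0118] turn [0.0001, -0.0058, -0.0134]
shift [-0.0023, -0.0, 0.0238] turn [0.0001, -0.0058, -0.0134]
```

View pics/s8c.png

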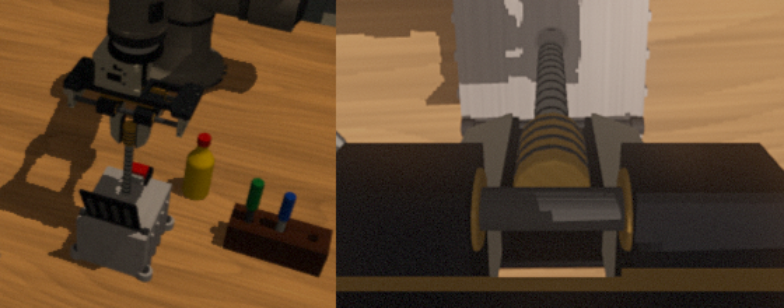

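```bash
python3 - <<'E'
from h import *
cv2.imwrite('pics/w8c.png',cv2.resize(cv2.imread('pics/w8.png')[140:240,200:300],None,fx=6,fy=6,interpolation=cv2.INTER_CUBIC))
s=status.observe(); w=eyes.read_camera('wrist'); T=wristT(w,s); iT=np.linalg.inv(T)
for b in ([.5775,.0428,.1],[.5801,.0433,.1],list(s['tool_pos']-[0,0,.1155])):
    c=iT@np.r_[b,1]; p=w['camera_matrix']@c[:3]; p=p/p[2]; print('proj',p[:2].round(1),'in crop',((p[:2]-[200,140]+.5)*6).round(0))
E
```

```text
proj [254.3 177.6] in crop [329. 229.]
proj [255.  180.4] in crop [333. 245.]
proj [254.8 184.6] in crop [332. 271.]
```

View pics/w8c.png

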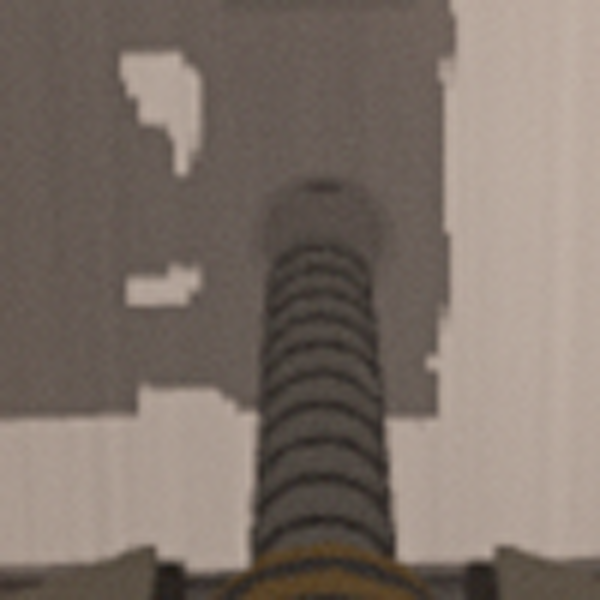

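```bash
python3 - <<'E'
from h import *
s=status.observe(); w=eyes.read_camera('wrist'); T=wristT(w,s)
f=lambda x,y:(x/6-.5+200,y/6-.5+140)
print(s['tool_pos'].round(4),'bore',pw(w,*f(325,237),.1,T).round(4),'bore chamfer top',pw(w,*f(322,178),.1,T).round(4),'L/R',pw(w,*f(262,237),.1,T).round(4),pw(w,*f(388,237),.1,T).round(4))
for zz in(.1164,.113): print('tip near edge',pw(w,*f(322,243),zz,T).round(4),pw(w,*f(277,275),zz,T).round(4),pw(w,*f(372,275),zz,T).round(4))
E
```

```text
[0.5786 0.0431 0.2353] bore [0.5794 0.0421 0.1   ] bore chamfer top [0.5705 0.0422 0.1   ] L/R [0.5789 0.0328 0.1   ] [0.58   0.0514 0.1   ]
tip near edge [0.5757 0.0419 0.1164] [0.58   0.0353 0.1164] [0.5807 0.0487 0.1164]
tip near edge [0.5766 0.0419 0.113 ] [0.581  0.0352 0.113 ] [0.5817 0.0487 0.113 ]
```

```bash
python3 - <<'E'
from h import *
s=status.observe(); w=snap('wrist','w9.png'); s2=status.observe(); print(s['tool_pos'],s2['tool_pos'],s['tool_rot'])
np.savez('w9.npz',T=wristT(w,s),**{k:w[k] for k in('img','range_z','camera_matrix')})
cv2.imwrite('pics/w9c.png',cv2.resize(cv2.imread('pics/w9.png')[140:240,200:300],None,fx=6,fy=6,interpolation=cv2.INTER_CUBIC))
E
```

```text
[0.57871916 0.0431283  0.23560062] [0.57869699 0.04314374 0.23568316] [3.14149450e+00 1.60014047e-03 3.08635248e+00]
```

View pics/w9c.png

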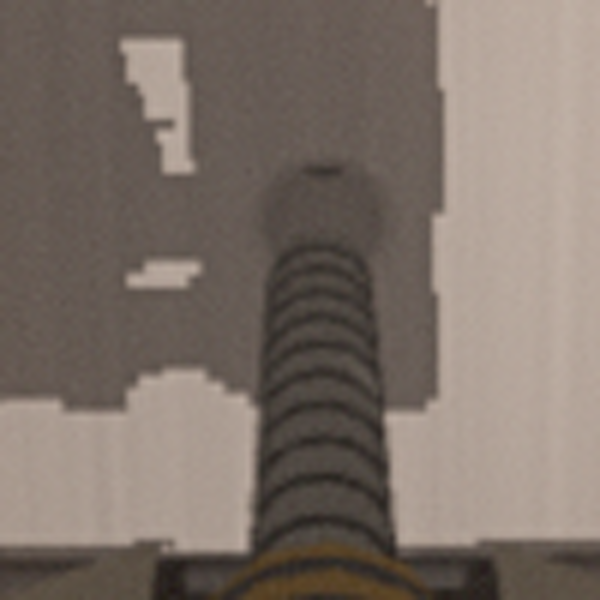

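```bash
python3 - <<'E'
from h import *
w=dict(np.load('w9.npz'));T=w['T']
f=lambda x,y:(x/6-.5+200,y/6-.5+140)
print('bore far edge',pw(w,*f(323,160),.1,T).round(4),'L/R',pw(w,*f(264,213),.1,T).round(4),pw(w,*f(384,213),.1,T).round(4))
print('tip front edge',pw(w,*f(322,243),.1201,T).round(4),'LR',pw(w,*f(275,275),.1201,T).round(4),pw(w,*f(371,275),.1201,T).round(4))
# project where a tip centred at tcp would have its front edge
iT=np.linalg.inv(T)
for a in range(0,360,45):
  p=np.array([.5787+.007*np.cos(np.radians(a)),.0431+.007*np.sin(np.radians(a)),.1201]);c=(iT@np.r_[p,1])[:3];q=w['camera_matrix']@c;q=q/q[2];print(a,((q[:2]-[200,140]+.5)*6).round(0),end=' ')
E
```

```text
bore far edge [0.5681 0.0425 0.1   ] L/R [0.5756 0.0333 0.1   ] [0.5766 0.051  0.1   ]
tip front edge [0.5749 0.042  0.1201] LR [0.5792 0.0352 0.1201] [0.5799 0.0485 0.1201]
0 [334. 317.] 45 [369. 301.] 90 [382. 266.] 135 [366. 233.] 180 [329. 220.] 225 [294. 236.] 270 [281. 271.] 315 [298. 305.]
```

```bash
python3 - <<'E'
from h import *
d=snap('scene','s9.png');P=cloud(d)
C=d['T'][:3,3]
m=(P[...,2]>.13)&(P[...,2]<.19)&(abs(P[...,0]-.58)<.025)&(abs(P[...,1]-.043)<.02)
q=P[m]; print(m.sum())
# each row of heights: mean surface; offset to the axis about 0.8 r along horizontal viewing direction
v=(C-[.58,.043,.15])[:2]; v/=np.linalg.norm(v); print('view',v)
for a in np.arange(.13,.19,.01):
    k=q[(q[:,2]>=a)&(q[:,2]<a+.01)]
    if len(k)>5: print(round(a+.005,3),len(k),(np.median(k[:,:2],0)-v*.0065).round(4), k[:,:2].std(0).round(4))
s=status.observe();w=eyes.read_camera('wrist');T=wristT(w,s);P=cloud(w,T)
m=(P[...,2]>.12)&(P[...,2]<.195)&(abs(P[...,0]-.58)<.025)&(abs(P[...,1]-.043)<.02); q=P[m]; v=(T[:2,3]-[.58,.043]);v/=np.linalg.norm(v);print('wrist',v,T[:3,3])
for a in np.arange(.12,.195,.01):
    k=q[(q[:,2]>=a)&(q[:,2]<a+.01)]
    if len(k)>5: print(round(a+.005,3),len(k),(np.median(k[:,:2],0)-v*.0065).round(4))
E
```

```text
113
view [0.96515955 0.2616621 ]
0.135 16 [0.5771 0.0425] [0.0019 0.0037]
0.145 20 [0.5763 0.043 ] [0.003  0.0045]
0.155 20 [0.5775 0.0451] [0.0023 0.0039]
0.165 21 [0.5765 0.0429] [0.0017 0.0037]
0.175 20 [0.5775 0.0437] [0.002  0.0039]
0.185 16 [0.5766 0.0444] [0.0024 0.0034]
wrist [-0.99895812  0.04563636] [0.49655185 0.04681224 0.39400666]
0.125 36 [0.5799 0.0413]
0.135 61 [0.5797 0.0417]
0.145 66 [0.5799 0.041 ]
0.155 78 [0.5797 0.0418]
0.165 82 [0.5796 0.0411]
0.175 99 [0.5799 0.0418]
0.185 107 [0.5797 0.0418]
0.195 75 [0.5799 0.0425]
```

The rod is vertical. The wrist view puts the tip about 2.5 mm to the +x side of the bore, while the top view says about 0. I shift it 1.5 mm toward -x, lower the tip to just above the mouth, and look again.

>>> {"op": "jog_arm", "data": {
  "series": [
    [-1, [0.0015, 0, 0.005], [0, 0, 0]],
    [-1, [0.0015, 0, 0.01], [0, 0, 0]],
    [-1, [0.0015, 0, 0.015], [0, 0, 0]],
    [-1, [0.0015, 0, 0.017], [0, 0, 0]],
    [-1, [0.0015, 0, 0.017], [0, 0, 0]],
    [-1, [0.0015, 0, 0.017], [0, 0, 0]]
  ]
}}

```text
time: 11.23
tool_pos: [0.5767, 0.0432, 0.2175]
tool_rot: [3.142, -0.0, 3.086]
contact_force: [0.6, -0.0, -1.2]
opening: 0.0232
```

```bash
python3 - <<'E'
from h import *
s=status.observe(); w=snap('wrist','w10.png'); print(s['tool_pos'],s['contact_force'].round(2))
np.savez('w10.npz',T=wristT(w,s),**{k:w[k] for k in('img','range_z','camera_matrix')})
cv2.imwrite('pics/w10c.png',cv2.resize(cv2.imread('pics/w10.png')[160:220,225:285],None,fx=10,fy=10,interpolation=cv2.INTER_CUBIC))
E
```

```text
[0.57669969 0.04319747 0.21748396] [ 0.55 -0.   -1.18]
```

View pics/w10c.png

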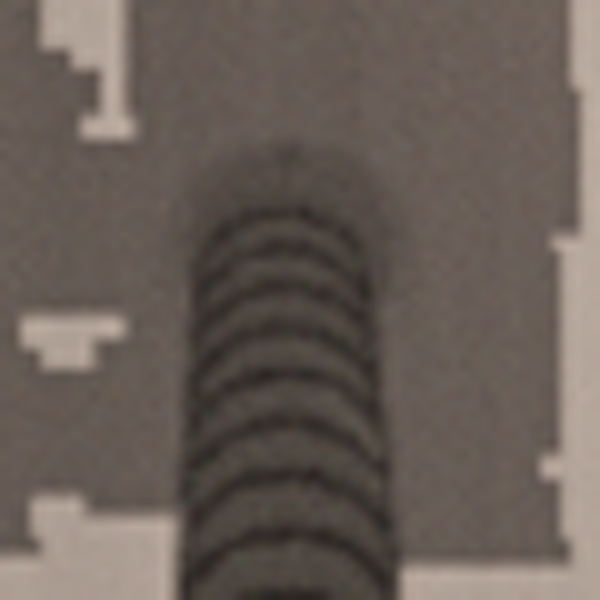

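```bash
python3 - <<'E'
from h import *
w=dict(np.load('w10.npz'));T=w['T']; g=cv2.cvtColor(w['img'],cv2.COLOR_RGB2GRAY).astype(int)
print('rows 168-186, cols 251-256 mean'); print([(r,int(g[r,251:256].mean())) for r in range(166,190)])
print('row 178-182',[(c,int(g[178:183,c].mean())) for c in range(238,270)])
for r in (174,175,176): print('plane .1 row',r,pw(w,253.3,r,.1,T).round(4))
w9=dict(np.load('w9.npz')); g=cv2.cvtColor(w9['img'],cv2.COLOR_RGB2GRAY).astype(int)
print([(r,int(g[r,251:256].mean())) for r in range(160,184)])
print('row 174-177',[(c,int(g[173:177,c].mean())) for c in range(238,270)])
w5=dict(np.load('w5.npz')); g=cv2.cvtColor(w5['img'],cv2.COLOR_RGB2GRAY).astype(int)
print([(r,int(g[r,254:258].mean())) for r in range(222,254)])
E
```

```text
rows 168-186, cols 251-256 mean
[(166, 94), (167, 93), (168, 93), (169, 93), (170, 93), (171, 93), (172, 93), (173, 92), (174, 82), (175, 76), (176, 74), (177, 78), (178, 76), (179, 72), (180, 64), (181, 52), (182, 71), (183, 70), (184, 53), (185, 56), (186, 74), (187, 68), (188, 52), (189, 61)]
row 178-182 [(238, 93), (239, 92), (240, 92), (241, 93), (242, 87), (243, 86), (244, 79), (245, 77), (246, 73), (247, 69), (248, 68), (249, 65), (250, 67), (251, 67), (252, 67), (253, 67), (254, 70), (255, 64), (256, 67), (257, 69), (258, 71), (259, 74), (260, 76), (261, 78), (262, 79), (263, 84), (264, 88), (265, 91), (266, 93), (267, 95), (268, 96), (269, 96)]
plane .1 row 174 [0.5681 0.0424 0.1   ]
plane .1 row 175 [0.5689 0.0424 0.1   ]
plane .1 row 176 [0.5698 0.0423 0.1   ]
[(160, 94), (161, 95), (162, 95), (163, 95), (164, 96), (165, 93), (166, 88), (167, 76), (168, 57), (169, 69), (170, 79), (171, 80), (172, 79), (173, 79), (174, 80), (175, 80), (176, 80), (177, 80), (178, 77), (179, 75), (180, 66), (181, 55), (182, 74), (183, 72)]
row 174-177 [(238, 93), (239, 94), (240, 93), (241, 93), (242, 88), (243, 85), (244, 78), (245, 77), (246, 75), (247, 75), (248, 79), (249, 79), (250, 78), (251, 80), (252, 79), (253, 81), (254, 79), (255, 82), (256, 80), (257, 80), (258, 81), (259, 79), (260, 79), (261, 79), (262, 77), (263, 82), (264, 87), (265, 91), (266, 94), (267, 97), (268, 98), (269, 97)]
[(222, 154), (223, 154), (224, 156), (225, 154), (226, 155), (227, 143), (228, 112), (229, 81), (230, 79), (231, 78), (232, 81), (233, 81), (234, 78), (235, 80), (236, 81), (237, 80), (238, 80), (239, 80), (240, 79), (241, 81), (242, 79), (243, 79), (244, 78), (245, 102), (246, 129), (247, 131), (248, 140), (249, 154), (250, 153), (251, 153), (252, 153), (253, 153)]
```

The chamfer rim (22 mm) puts the bore centre at x of about 0.578. The tip is 0 to 2 mm to the +x side. I shift 1 mm more and lower it gently.

>>> {"op": "jog_arm", "data": {
  "series": [
    [-1, [0.001, -0.0003, 0.001], [0, 0, 0]],
    [-1, [0.001, -0.0003, 0.004], [0, 0, 0]],
    [-1, [0.001, -0.0003, 0.007], [0, 0, 0]],
    [-1, [0.001, -0.0003, 0.01], [0, 0, 0]],
    [-1, [0.001, -0.0003, 0.012], [0, 0, 0]]
  ]
}}

```text
time: 11.7
tool_pos: [0.5757, 0.043, 0.2052]
tool_rot: [3.141, -0.0, 3.086]
contact_force: [0.4, -0.3, -1.6]
opening: 0.0235
```

The tip is about 10 mm inside the bore with no contact force. I continue down.

>>> {"op": "jog_arm", "data": {
  "series": [
    [-1, [0, 0, 0.005], [0, 0, 0]],
    [-1, [0, 0, 0.01], [0, 0, 0]],
    [-1, [0, 0, 0.015], [0, 0, 0]],
    [-1, [0, 0, 0.02], [0, 0, 0]],
    [-1, [0, 0, 0.025], [0, 0, 0]],
    [-1, [0, 0, 0.03], [0, 0, 0]],
    [-1, [0, 0, 0.035], [0, 0, 0]]
  ]
}}

```text
time: 12.28
tool_pos: [0.5757, 0.043, 0.1702]
tool_rot: [3.141, -0.0, 3.086]
contact_force: [0.1, -0.8, -1.2]
opening: 0.0233
```

>>> {"op": "jog_arm", "data": {
  "series": [
    [-1, [0, 0, 0.003], [0, 0, 0]],
    [-1, [0, 0, 0.006], [0, 0, 0]],
    [-1, [0, 0, 0.008], [0, 0, 0]]
  ]
}}

```text
time: 12.53
tool_pos: [0.5757, 0.043, 0.1624]
tool_rot: [3.141, -0.0, 3.086]
contact_force: [0.4, 1.0, -0.3]
opening: 0.0238
```

>>> {"op": "jog_arm", "data": {
  "series": [
    [-1, [0, 0, 0.003], [0, 0, 0]],
    [-1, [0, 0, 0.006], [0, 0, 0]],
    [-1, [0, 0, 0.008], [0, 0, 0]]
  ]
}}

```text
time: 12.78
tool_pos: [0.5757, 0.043, 0.1544]
tool_rot: [3.142, -0.0, 3.086]
contact_force: [-0.2, 1.0, -0.5]
opening: 0.0231
```

>>> {"op": "jog_arm", "data": {
  "series": [
    [-1, [0, 0, 0.002], [0, 0, 0]],
    [-1, [0, 0, 0.004], [0, 0, 0]],
    [-1, [0, 0, 0.006], [0, 0, 0]]
  ]
}}

```text
time: 13.03
tool_pos: [0.5757, 0.043, 0.1486]
tool_rot: [3.141, 0.0, 3.086]
contact_force: [-1.1, 0.9, 14.7]
opening: 0.0234
```

>>> {"op": "jog_arm", "data": {
  "series": [
    [-1, [0, 0, 0.001], [0, 0, 0]],
    [-1, [0, 0, 0.001], [0, 0, 0]]
  ]
}}

```text
time: 13.2
tool_pos: [0.5762, 0.0429, 0.1487]
tool_rot: [3.142, 0.002, 3.086]
contact_force: [-0.8, 0.8, 5.1]
opening: 0.0234
```

It has bottomed with TCP at 0.1486, so the rod top is at about 0.183. I let go.

>>> {"op": "jog_arm", "data": {
  "series": [
    [0.2, [0, 0, -0.001], [0, 0, 0]],
    [0.2, [0, 0, -0.001], [0, 0, 0]],
    [0.2, [0, 0, -0.001], [0, 0, 0]],
    [0.2, [0, 0, -0.001], [0, 0, 0]],
    [0.2, [0, 0, -0.001], [0, 0, 0]],
    [0.2, [0, 0, -0.001], [0, 0, 0]],
    [0.2, [0, 0, -0.001], [0, 0, 0]],
    [0.2, [0, 0, -0.001], [0, 0, 0]]
  ]
}}

```text
time: 13.87
tool_pos: [0.5757, 0.043, 0.1486]
tool_rot: [3.142, -0.0, 3.086]
contact_force: [0.5, 0.7, 1.0]
opening: 0.0554
```

>>> {"op": "jog_arm", "data": {
  "series": [
    [0.2, [0, 0, -0.02], [0, 0, 0]],
    [0.2, [0, 0, -0.05], [0, 0, 0]],
    [0.2, [0, 0, -0.09], [0, 0, 0]],
    [0.2, [0, 0, -0.13], [0, 0, 0]],
    [0.2, [0, 0, -0.16], [0, 0, 0]],
    [0.2, [0, 0, -0.16], [0, 0, 0]]
  ]
}}

```text
time: 14.37
tool_pos: [0.578, 0.0429, 0.3162]
tool_rot: [3.142, 0.013, 3.086]
contact_force: [0.8, -0.3, 0.9]
opening: 0.0551
```

```bash
python3 - <<'E'
from h import *
go([.489,-.318,.31],np.pi-.2)
d=snap('scene','s11.png'); a=cv2.imread('pics/s11.png')[60:280,80:430]; cv2.imwrite('pics/s11c.png',cv2.resize(a,None,fx=2.2,fy=2.2))
E
```

```text
t 14.37 at [0.578  0.0429 0.3162] [3.142 0.013 3.086] F [ 0.81 -0.33  0.92] open 0.0551
shift [0.069, -0.3652, 0.0053] turn [0.0009, 0.0129, 0.1448]
```

View pics/s11c.png

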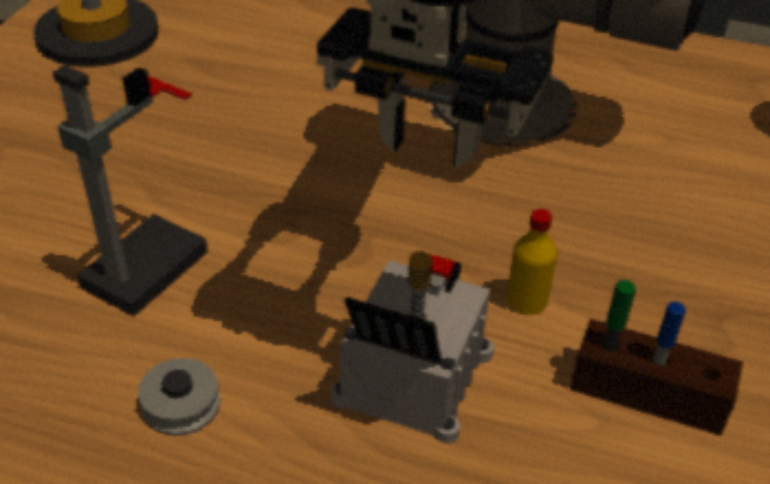

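The rod stands in the bore, the lid is back, and all bystanders are in place. I take an unobstructed look at the heights while moving to the gauge.

>>> {"op": "jog_arm", "data": {
  "series": [
    [0.2, [0.069, -0.365, 0.0], [0, 0, 0.145]],
    [0.2, [0.069, -0.365, 0.0], [0, 0, 0.145]],
    [0.2, [0.069, -0.365, 0.0], [0, 0, 0.145]],
    [0.2, [0.069, -0.365, 0.0], [0, 0, 0.145]],
    [0.2, [0.069, -0.365, 0.0], [0, 0, 0.145]],
    [0.2, [0.069, -0.365, 0.0], [0, 0, 0.145]],
    [0.2, [0.069, -0.365, 0.0], [0, 0, 0.145]],
    [0.2, [0.069, -0.365, 0.0], [0, 0, 0.145]],
    [0.2, [0.069, -0.365, 0.0], [0, 0, 0.145]],
    [0.2, [0.069, -0.365, 0.0], [0, 0, 0.145]],
    [0.2, [0.069, -0.365, 0.0], [0, 0, 0.145]],
    [0.2, [0.069, -0.365, 0.0], [0, 0, 0.145]]
  ]
}}

```text
time: 15.42
tool_pos: [0.4864, -0.3171, 0.3074]
tool_rot: [3.14, -0.002, 2.941]
contact_force: [0.3, -0.0, 0.2]
opening: 0.0551
```

```bash
cat > top.py <<'E'
from h import *
for n in('top','scene'):
    d=eyes.read_camera(n);P=cloud(d); hsv=cv2.cvtColor(d['img'],cv2.COLOR_RGB2HSV);H,S,V=[hsv[...,i].astype(int) for i in range(3)]
    m=(abs(P[...,0]-.578)<.03)&(abs(P[...,1]-.043)<.03)&(P[...,2]>.14)&(P[...,2]<.23)&(S>100)
    q=P[m]; zz=np.sort(q[:,2]); print(n,m.sum(),'z pct',np.percentile(zz,[50,75,90,97]).round(4)); t=q[q[:,2]>np.percentile(zz,97)-.006]; print('  top face',len(t),np.median(t,0).round(4), 'rim ctr',((t.min(0)+t.max(0))/2).round(4))
    m=redmask(d)&(P[...,1]<-.2)&(P[...,1]>-.42)&(P[...,2]>.1)&(P[...,2]<.3)&(abs(P[...,0]-.455)<.06)
    q=P[m]; 
    if len(q): print('  pointer',len(q),np.median(q,0).round(4),np.percentile(q[:,2],[10,50,75,90]).round(4))
    m=(P[...,0]>.61)&(P[...,0]<.7)&(abs(P[...,1]-.043)<.05)&(P[...,2]>.15)&(P[...,2]<.21); q=P[m]; print('  lid',len(q),np.median(np.arctan2(q[:,2]-.105,.634-q[:,0])).round(3) if len(q) else '')
E
python3 top.py; python3 - <<'E'
from h import *
go([.489,-.318,.236],np.pi-.2)
s=status.observe(); w=snap('wrist','w12.png'); T=wristT(w,s); np.savez('w12.npz',T=T,**{k:w[k] for k in('img','range_z','camera_matrix')})
E
```

```text
top 59 z pct [0.1829 0.1847 0.1857 0.1866]
  top face 47 [0.5771 0.041  0.1836] rim ctr [0.5764 0.0424 0.1842]
  pointer 41 [ 0.4593 -0.284   0.2324] [0.2298 0.2324 0.2345 0.2353]
  lid 352 1.915
scene 167 z pct [0.1761 0.1828 0.1841 0.185 ]
  top face 71 [0.5769 0.0441 0.1832] rim ctr [0.5768 0.0435 0.183 ]
  pointer 29 [ 0.451  -0.3007  0.2327] [0.2312 0.2327 0.2335 0.2345]
  lid 424 1.958
t 15.52 at [ 0.487  -0.3162  0.3082] [ 3.141e+00 -1.000e-03  2.943e+00] F [ 0.71  0.13 -0.3 ] open 0.0553
shift [-0.0024, -0.0014, 0.0722] turn [0.001, -0.0008, 0.0014]
```

View pics/w12.png

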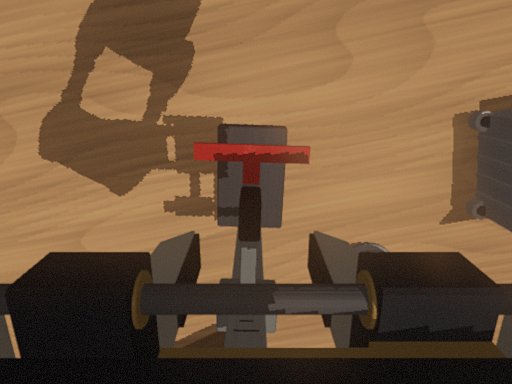

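```bash
python3 - <<'E'
from h import *
w=dict(np.load('w12.npz'));T=w['T'];P=cloud(w,T)
m=(P[...,2]>.258)&(P[...,2]<.278)&(abs(P[...,0]-.49)<.04)&(abs(P[...,1]+.318)<.03)
q=P[m].astype(np.float32); r=cv2.minAreaRect(q[:,:2]); print(len(q),r,np.median(q,0))
m=redmask(w)&(P[...,2]>.2); q=P[m]; print('pointer',np.median(q,0)); c=q[:,:2]-q[:,:2].mean(0); k=q[q[:,0]<np.median(q[:,0])+.01]; 
r=cv2.minAreaRect(q[:,:2].astype(np.float32)); print(r)
go([.489,-.318,.236],np.pi-.2)
E
```

```text
Traceback (most recent call last):
cv2.error: OpenCV(4.12.0) /io/opencv/modules/imgproc/src/convhull.cpp:143: error: (-215:Assertion failed) total >= 0 && (depth == CV_32F || depth == CV_32S) in function 'convexHull'
```

```bash
python3 - <<'E'
from h import *
w=dict(np.load('w12.npz'));T=w['T']; P=cloud(w,T); print('ranges',w['range_z'][200,250],w['range_z'][152,250],P[200,250],P[152,250])
a=w['img'][130:260,190:320,::-1]; cv2.imwrite('pics/w12c.png',cv2.resize(a,None,fx=5,fy=5,interpolation=cv2.INTER_CUBIC))
E
```

```text
ranges 0.21428135 0.23725705 [ 0.47535445 -0.31705499  0.26430749] [ 0.45175058 -0.31253381  0.23261656]
```

View pics/w12c.png

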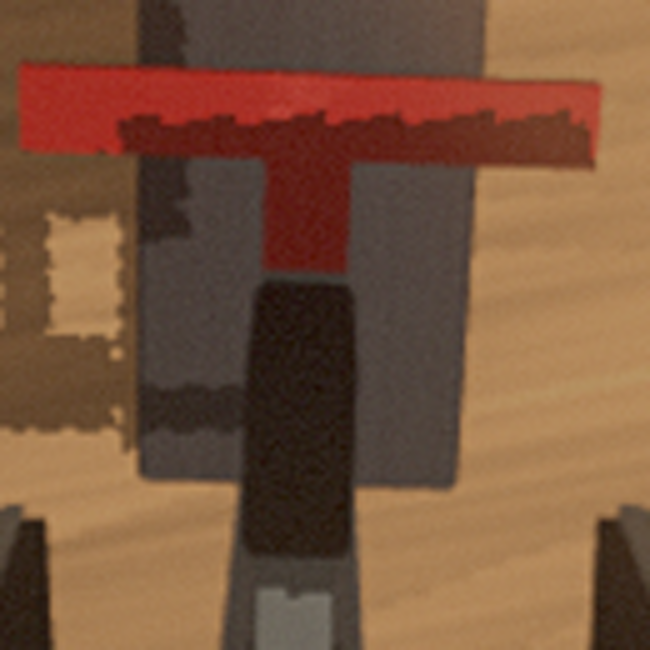

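```bash
python3 - <<'E'
from h import *
w=dict(np.load('w12.npz'));T=w['T']; f=lambda x,y:(190+x/5-.4,130+y/5-.4)
A=pw(w,*f(20,65),.233,T);B=pw(w,*f(602,85),.233,T); d=B-A; print('bar len',np.linalg.norm(d),'yaw',np.degrees(np.arctan2(d[1],d[0]))-90)
yaw=np.arctan2(d[1],d[0])-np.pi/2; g=np.array([np.cos(yaw),np.sin(yaw)])
mid=(A+B)/2; print('bar tip mid',mid,'-> tab by 43mm',mid[:2]+.043*g)
L=pw(w,*f(243,553),.2675,T);R=pw(w,*f(349,555),.2675,T); print('tab far edge',L,R,np.linalg.norm(R-L),'-> tab',((L+R)/2)[:2]-.014*g)
go([.489,-.318,.236],np.pi+yaw)
print('tcp over tab?')
E
```

```text
bar len 0.0797039820587261 yaw -13.361658629726534
bar tip mid [ 0.44691095 -0.31020344  0.233     ] -> tab by 43mm [ 0.48874697 -0.32014061]
tab far edge [ 0.49934172 -0.32960407  0.2675    ] [ 0.50228629 -0.31641812  0.2675    ] 0.013510735738539099 -> tab [ 0.48719298 -0.31977574]
t 15.57 at [ 0.4872 -0.3161  0.3085] [ 3.141 -0.     2.943] F [ 0.01 -0.21  0.65] open 0.0551
shift [-0.0022, -0.0015, 0.0725] turn [0.0006, -0.0003, 0.0349]
tcp over tab?
```

```bash
python3 - <<'E'
from h import *
go([.488,-.3195,.238],np.pi-.233)
E
```

```text
t 15.57 at [ 0.4872 -0.3161  0.3085] [ 3.141 -0.     2.943] F [ 0.01 -0.21  0.65] open 0.0551
shift [-0.0015, -0.0032, 0.0705] turn [0.0006, -0.0003, 0.0347]
```

>>> {"op": "jog_arm", "data": {
  "series": [
    [0.2, [-0.0015, -0.003, 0.01], [0, 0, 0.035]],
    [0.2, [-0.0015, -0.003, 0.03], [0, 0, 0.035]],
    [0.2, [-0.0015, -0.003, 0.05], [0, 0, 0.035]],
    [0.2, [-0.0015, -0.003, 0.065], [0, 0, 0.035]],
    [0.2, [-0.0015, -0.003, 0.07], [0, 0, 0.035]],
    [-1, [-0.0015, -0.003, 0.07], [0, 0, 0.035]],
    [-1, [-0.0015, -0.003, 0.07], [0, 0, 0.035]],
    [-1, [-0.0015, -0.003, 0.07], [0, 0, 0.035]],
    [-1, [-0.0015, -0.003, 0.07], [0, 0, 0.035]],
    [-1, [-0.0015, -0.003, 0.07], [0, 0, 0.035]],
    [-1, [-0.0015, -0.003, 0.07], [0, 0, 0.035]],
    [-1, [-0.0015, -0.003, 0.07], [0, 0, 0.035]]
  ],
  "squeeze": 20
}}

```text
time: 16.57
tool_pos: [0.4881, -0.3192, 0.239]
tool_rot: [3.138, 0.0, 2.907]
contact_force: [1.3, 2.2, 2.1]
opening: 0.014
```

The tab is gripped with an opening of 14 mm. The pointer must drop from about 0.2330 to about 0.1833, so I lower it by 49.5 mm.

>>> {"op": "jog_arm", "data": {
  "series": [
    [-1, [0, 0, 0.004], [0, 0, 0]],
    [-1, [0, 0, 0.01], [0, 0, 0]],
    [-1, [0, 0, 0.017], [0, 0, 0]],
    [-1, [0, 0, 0.024], [0, 0, 0]],
    [-1, [0, 0, 0.031], [0, 0, 0]],
    [-1, [0, 0, 0.038], [0, 0, 0]],
    [-1, [0, 0, 0.043], [0, 0, 0]],
    [-1, [0, 0, 0.047], [0, 0, 0]],
    [-1, [0, 0, 0.0495], [0, 0, 0]],
    [-1, [0, 0, 0.0495], [0, 0, 0]],
    [-1, [0, 0, 0.0495], [0, 0, 0]],
    [-1, [0, 0, 0.0495], [0, 0, 0]]
  ]
}}

```text
time: 17.57
tool_pos: [0.488, -0.3193, 0.1887]
tool_rot: [3.139, -0.0, 2.907]
contact_force: [2.3, 4.5, -1.8]
opening: 0.014
```

```bash
python3 top.py; python3 -c "
from h import *
go([.489,-.318,.3],np.pi-.233)"
```

```text
top 58 z pct [0.1827 0.1845 0.1861 0.1871]
  top face 40 [0.5756 0.0408 0.1836] rim ctr [0.5773 0.0423 0.1847]
  pointer 35 [ 0.4571 -0.2847  0.1812] [0.1788 0.1812 0.1828 0.184 ]
  lid 359 1.913
scene 167 z pct [0.1753 0.183  0.1841 0.1858]
  top face 69 [0.5779 0.0442 0.1833] rim ctr [0.5774 0.044  0.1835]
  pointer 42 [ 0.4563 -0.2901  0.1825] [0.1814 0.1825 0.1834 0.1842]
  lid 424 1.959
t 17.67 at [ 0.488  -0.3193  0.1887] [ 3.138 -0.     2.907] F [ 2.77  6.11 -1.8 ] open 0.0143
shift [-0.0006, 0.0018, -0.1113] turn [0.0031, -0.0003, -0.0018]
```

The pointer is at about 0.1825 and the rod top at about 0.1834, which is within tolerance. I release and retreat straight up.

>>> {"op": "jog_arm", "data": {
  "series": [
    [0.2, [0, 0, 0], [0, 0, 0]],
    [0.2, [0, 0, 0], [0, 0, 0]],
    [0.2, [0, 0, 0], [0, 0, 0]],
    [0.2, [0, 0, 0], [0, 0, 0]],
    [0.2, [0, 0, 0], [0, 0, 0]],
    [0.2, [0, 0, 0], [0, 0, 0]],
    [0.2, [0, 0, -0.02], [0, 0, 0]],
    [0.2, [0, 0, -0.05], [0, 0, 0]],
    [0.2, [0, 0, -0.09], [0, 0, 0]],
    [0.2, [0, 0, -0.13], [0, 0, 0]],
    [0.2, [0.04, 0, -0.14], [0, 0, 0]],
    [0.2, [0.08, 0, -0.14], [0, 0, 0]]
  ]
}}

```text
time: 18.67
tool_pos: [0.4111, -0.3038, 0.3329]
tool_rot: [-3.137, 0.007, 2.908]
contact_force: [-0.2, -0.7, -0.5]
opening: 0.055
```

>>> {"op": "jog_arm", "data": {
  "series": [
    [0.2, [0.02, 0, 0], [0, 0, 0]],
    [0.2, [0.03, 0.0, 0], [0, 0, 0]],
    [0.2, [0.03, 0.0, 0], [0, 0, 0]],
    [0.2, [0.03, 0.0, 0], [0, 0, 0]]
  ]
}}

```text
time: 19.0
tool_pos: [0.381, -0.2956, 0.3295]
tool_rot: [-3.141, 0.001, 2.906]
contact_force: [1.0, -0.1, 0.8]
opening: 0.0551
```

```bash
python3 top.py; python3 m.py z | grep -v casing; python3 - <<'E'
from h import *
print(status.observe()['tool_pos'],status.observe()['contact_force'])
a=cv2.resize(snap('scene','s20.png')['img'][60:280,80:430,::-1],None,fx=2.2,fy=2.2); cv2.imwrite('pics/s20c.png',a)
E
```

```text
top 59 z pct [0.1832 0.1841 0.185  0.1857]
  top face 51 [0.5773 0.041  0.1835] rim ctr [0.5773 0.0424 0.1837]
  pointer 127 [ 0.4566 -0.3099  0.1819] [0.1793 0.1819 0.1831 0.1845]
  lid 356 1.914
scene 166 z pct [0.1758 0.1828 0.184  0.1851]
  top face 70 [0.5773 0.0444 0.1831] rim ctr [0.5756 0.0442 0.1825]
  pointer 82 [ 0.4559 -0.3012  0.1827] [0.1815 0.1827 0.1836 0.1842]
  lid 428 1.959
top red [233.4 204.7] [228 201  11   8] 77 med [0.514 0.047 0.12 ] lo [0.504 0.033 0.114] hi [0.526 0.059 0.125]
top red [360.9 220.7] [348 214  28  13] 130 med [ 0.457 -0.31   0.182] lo [ 0.445 -0.344  0.179] hi [ 0.473 -0.276  0.185]
top red [201.9 238.4] [199 235   7   7] 38 med [0.418 0.136 0.14 ] lo [0.409 0.128 0.137] hi [0.424 0.145 0.142]
top green [163.5 206.5] [161 204   6   6] 32 med [0.509 0.246 0.15 ] lo [0.502 0.239 0.147] hi [0.517 0.253 0.153]
top yel [233.3 180. ] [230 177   7   7] 40 med [0.577 0.044 0.184] lo [0.569 0.035 0.179] hi [0.586 0.052 0.187]
top yel [206.3 239.3] [196 231  19  17] 177 med [0.413 0.126 0.094] lo [0.395 0.112 0.049] hi [0.439 0.158 0.111]
scene red [15
[... 187 characters left out ...]
05 0.128 0.138] hi [0.424 0.147 0.143]
scene red [280.6 179.9] [277 176   9   9] 54 med [0.512 0.051 0.122] lo [0.501 0.04  0.12 ] hi [0.524 0.061 0.125]
scene green [364.1 190.3] [360 188   8   6] 38 med [0.508 0.248 0.15 ] lo [0.5   0.239 0.147] hi [0.516 0.254 0.152]
scene blue [387.2 200. ] [384 198   7   6] 32 med [0.512 0.302 0.14 ] lo [0.505 0.295 0.138] hi [0.518 0.309 0.142]
scene yel [324.1 179.9] [314 166  19  31] 365 med [0.431 0.146 0.087] lo [0.415 0.122 0.035] hi [0.44  0.161 0.113]
stand top 902 [0.5109 0.3004] [0.1717 0.0603] 87.49 z 0.0601
gauge base 986 [ 0.5826 -0.2997] [0.2807 0.1278] 19.07 z 0.0252
[ 0.3813541  -0.29544362  0.32859782] [0.61369916 1.44367284 0.54589524]
```

View pics/s20c.png

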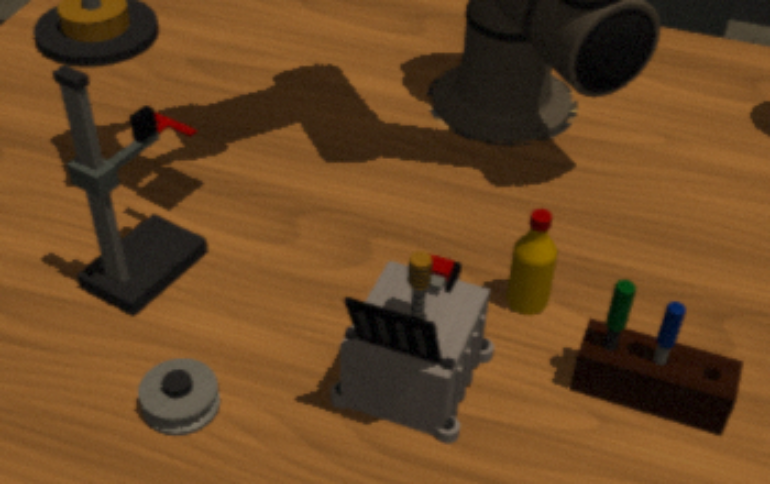

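The pointer and rod top agree within about 1.5 mm, the lid is at about 1.9 rad, the bystanders are unmoved, and the robot is clear. I hand the job in.

```bash
python3 -c "
from cell import job; print(job.hand_in())"
```

```text
the job is handed in; nothing more can be done
None
```

I carried out every step and handed the job in at about 19 s of the 70 s; no verdict is reported back.

- **Lid:** I pressed the release and the lid popped to about 1.0 rad. I then pushed it along its arc to its stop. It stays there by itself, at 1.91 rad in the top camera and 1.96 rad in the scene camera.
- **Rod:** I lowered the depth rod slowly into the bore until the wrist felt a firm stop. Its lower end is then about 33 mm above the table, so the bore is about 67 mm deep. I let go, and it stands upright.
- **Gauge:** The pointer reads 0.182–0.183 m and the rod top is at 0.183–0.184 m. They agree within about 1–1.5 mm, against the 4 mm allowed.
- **Bystanders:** The oil bottle, reamer and punch measure the same as at the start, within about 2 mm. I checked the pulley only by eye in the last picture, where it looks unmoved. The arm was clear of everything at hand-in.

**Disagreements:**
- The wrist and top cameras differed by about 2.5 mm on the bore's position along x. I shifted the rod about 2.5 mm towards the wrist camera's reading, and it went in without noticeable force.
- Pressing the release to its stop gave about 30 N at the wrist, and pushing the lid onto its stop gave about 22 N. The limits are 120 N at the wrist and 40 N from the arm or gripper body.

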